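# Load the screw-jar rack and lock its bar with the curved hook

## Robot

A 7-joint arm with a two-finger parallel gripper is mounted at the origin on the work surface. World frame = base frame: x ahead of the robot, y to its left, z up, the work surface at z = 0. Lengths are in m, angles in rad, forces in N, time in s.
With the tool pointing down it reaches from about 0.425 to 0.925 m from the base axis. Payload 6.8 kg.
Tool frame: the origin (TCP) lies between the finger pads; the fingertips stand finger_overhang ahead of it and the grasp point (between the pads) lies 6 mm ahead of it (finger_overhang is the distance from the TCP to the fingertips, in m); z points along the fingers, y is the line along which they close (so a half turn about z gives the same grasp; the last joint's range is limited). The gripper opens to 85 mm and grips with 20 to 120 N. Pads are 22 mm wide; open, the fingers measure 114 mm over their backs; the gripper's body (76 mm by 85 mm) begins 54 mm behind the grasp point. The pads swing forward as they close: fully open they stand 13 mm farther back than shut.
Start: joints at [-1.365, 0.477, 0.022, 1.555, -0.011, 1.109, -0.083], TCP at [0.208, 0.642, 0.256] pointing down, gripper open.
Joint ranges: [-2.96, 2.96], [-0.34, 2.1], [-1.41, 1.46], [0.24, 2.44], [-1.37, 4.51], [0.17, 1.92], [-2.96, 2.96]. Speed limits (rad/s): [2.39, 2.39, 3.14, 3.14, 3.14, 3.14, 3.14].

## Interface

Orientations are given as a unit quaternion [w, x, y, z].
In Python, from station import * gives the robot as it stands.
- The arm moves only by the tool drive_tool, never from a script. Its argument "increments" is a list of rows, each an object of numbers: "claw": the finger opening in m, from 0 to 0.0854; "dx", "dy", "dz": the shift along the tool's x, y, z in m; "wx", "wy", "wz": the turn, a rotation vector about the tool's x, y, z in degrees. A call has 1 to 20 rows; each row shifts and turns the commanded pose from where the row before left it, along the tool's axes as they then stand; what a row does not reach is not made up. A row lasts 1/8 s, in which the tool goes at most 62.5 mm and 10.7 degrees, less where a joint would pass 70% of its speed; a pose out of reach is approached as far as the arm can. A call with a gripper value outside its range is refused whole. The fingers move at their own pace and stop on an object; "newtons" is the grip in N (left out, the last holds). Time passes only in rows, so rows that do not move let the fingers close. It gives the time, the measured TCP pose, the force, the opening and the grip force at its end, in the units of the state.
- get_obs(): the state, without advancing time (a new reading comes with each control period).
- read_camera(name): name is "scene" or "top" or "wrist"; returns (picture, depth): 480x640x3 uint8, red, green, blue; 480x640 float32, m along the optical axis (not along the pixel's ray), 0 where there is no reading.
- calibration(name): a dict with "intrinsics" (3x3 intrinsics, pixels), "R" (3x3) and "t" (3): a world point X has camera coordinates R X + t; the wrist camera has in their place "mount" (4x4, takes a point from camera to tool coordinates, whose origin is the TCP and whose axes are the flange's). Camera axes: x right, y down, z forward; pixel columns grow to the right and rows downward; lengths in m; the calibration is good to about 2 mm. A picture is of the moment at which its call begins: read the wrist's pose just before it. calibration takes no time and is no camera call.
- hand_in(): hands the job in; it is judged then, once.
The state is a dict: "t": time; "q": joint angles; "joint_vel": joint speeds; "joint_torque": joint torques, N m; "eef_pos": TCP position; "tool_rot": TCP orientation; "contact_force": force on the tool from outside, world axes, zero at the start; "torque": the same for the moment, N m; "gripper_width": opening from 0.0 (shut) to 1.0 (fully open); "grasp_force": force on a finger pad.
Only numpy, scipy, OpenCV 4.12 (cv2) and the standard library are available. Lean on these libraries where they do the work, as an engineer would, in place of code of your own. Each camera call takes 0.05 s, during which the arm holds its last target. There are 200 camera calls.

## Task

Slide the rack's retaining bar fully back, away from you, and put the screw jars that are there upright into the rack, each fully down in the pocket with its cap's colour and in the order of the pockets' dots (red one, yellow two, blue three, white four; leave the pocket of a missing jar empty). Then slide the bar fully home towards you over the jars, and lock it by passing the green-handled curved hook along its arc from the outer side through the steel eye and then the bar's brass eye, until the middle of its arc lies in the eyes, and leave it standing on its foot. Leave the blue bin and the mug where they are.

Things in the scene. Friction and masses are not known exactly. Their poses are not given: they have to be found in the camera images.
- rack: Fixed rack; origin on the table under the centre of its row of four pockets, x away from the robot at yaw 0, y along the row. Grey block 64 x 286 x 20 mm high (x, y, z) with four round pockets 66 mm apart along y; 58 mm high blue end cheeks at y = +-148 mm (10 mm thick, x from -24 to +90 mm); a fixed steel eye beyond the +y cheek.
- pocket1 (a point): Centre of the floor of pocket 1, at rack y = -99 mm; marked on the block's front lip by a red patch with one black dot. Pocket 42 mm across, 16 mm deep, floor 4 mm above the table.
- pocket2 (a point): Centre of the floor of pocket 2, at rack y = -33 mm; marked on the block's front lip by a yellow patch with two black dots. Pocket 42 mm across, 16 mm deep, floor 4 mm above the table.
- pocket3 (a point): Centre of the floor of pocket 3, at rack y = 33 mm; marked on the block's front lip by a blue patch with three black dots. Pocket 42 mm across, 16 mm deep, floor 4 mm above the table.
- pocket4 (a point): Centre of the floor of pocket 4, at rack y = 99 mm; marked on the block's front lip by a white patch with four black dots. Pocket 42 mm across, 16 mm deep, floor 4 mm above the table.
- jar1_mid (a point): Centre (26 mm above its underside) of the upright clear screw jar with the red cap, a plain cylinder 38 mm across and 52 mm high, 90 g. It may be absent. In a pocket its lower 16 mm are inside the block, so grip it in its upper half, about 40 mm above its underside.
- jar2_mid (a point): Centre (26 mm above its underside) of the upright clear screw jar with the yellow cap, a plain cylinder 38 mm across and 52 mm high, 90 g. It may be absent. In a pocket its lower 16 mm are inside the block, so grip it in its upper half, about 40 mm above its underside.
- jar3_mid (a point): Centre (26 mm above its underside) of the upright clear screw jar with the blue cap, a plain cylinder 38 mm across and 52 mm high, 90 g. It may be absent. In a pocket its lower 16 mm are inside the block, so grip it in its upper half, about 40 mm above its underside.
- jar4_mid (a point): Centre (26 mm above its underside) of the upright clear screw jar with the white cap, a plain cylinder 38 mm across and 52 mm high, 90 g. It may be absent. In a pocket its lower 16 mm are inside the block, so grip it in its upper half, about 40 mm above its underside.
- bar (a joint): Aluminium retaining bar (20 mm wide, 334 mm long, 60 to 68 mm above the table): travel in m along rack -x (towards the robot). 0 = fully back, behind the pockets; 0.058 = home over them, at its stop. It starts nearly or wholly home, covering the pockets. Friction 2 N; stays where left. A brass eye hangs from its +y end, in line with the fixed steel eye only when the bar is home.
- bar_grip (a point): Centre of the red fin on the bar, 84 mm above the table. The fin stands 26 mm high on the bar (z 68 to 94 mm), 12 mm thick along rack x and 40 mm long along rack y. Axes as the rack's.
- eyes (a point): Point midway between the two eyes' centres when the bar is home: rack (-40, 176) mm, 26 mm up, rack axes. Upright rings, axes along rack y, of 6 mm bar, 22 mm hole: the steel eye 6 mm to +y of this point, the bar's brass eye (bar home) 6 mm to -y. The hook enters from +y, steel eye first, with its arc's centre 40 mm to -x of this point (robot's side).
- hook_grip (a point): Grip of the loose curved locking hook (200 g), 55 mm above its underside; hook axes. Steel foot 44 x 44 x 10 mm with a green upright fin, 14 mm (hook x) by 34 mm (hook y), from 10 to 70 mm up. A level 7 mm rod, 26 mm up, leaves the fin towards hook +y and turns clockwise (from above) through 150 degrees on a 40 mm radius arc centred at hook (40, 0) mm.
- hook_middle (a point): Point on the hook's rod 90 degrees along the arc from the fin, at hook (40, 40) mm, 26 mm above the underside; 60 degrees short of the tip.
- hook_tip (a point): Free end of the hook's rod, at hook (75, 20) mm, 26 mm above the underside.
- scoop_bin: Bystander: small open blue bin 100 x 75 x 50 mm; origin at the centre of its underside.
- mug: Bystander: white mug 80 mm across and 90 mm high; origin at the centre of its underside.
There are look-alikes about, which are no part of the job. Leave any purple look-alike of the part that bears jar2_mid alone.

How it is judged:
By the outcome, as a careful person would: the job done as asked, in the order asked, and still so for the second after the job is handed in, with the robot touching nothing.
Of jar1, jar2, jar3, jar4 only 3 to 4 are there at a start; the rules pass over those that are not, and their reading is None.
At some moment in a run one of jar1, jar2, jar3, jar4 may be knocked a few centimetres aside while the robot is not near it.
It also fails if it takes over 208 s, if anything falls off the work surface, if the arm or the gripper's body presses on something with over 40 N, if the wrist force passes 120 N, or if a joint passes its speed limit or range.

## Working session

There is one attempt and no reset: what is moved stays moved. The work goes in short steps, Python scripts to look and compute and a tool call to move; the robot and the scene stay as the last step left them, time stands still between calls to the robot, and variables do not carry over. Pictures are saved under pics/ and viewed, at most 14 in all, crops included, and the job is handed in when it is done.

Besides the shell and the picture viewer there is one more tool, called after "Call:" by a JSON object that holds its "fn" and its "kwargs", one argument or row to a line. drive_tool: Moves the arm, as the interface text tells. Its arguments: {"type":"object","properties":{"increments":{"type":"array","items":{"type":"object","properties":{"claw":{"type":"number"},"dx":{"type":"number"},"dy":{"type":"number"},"dz":{"type":"number"},"wx":{"type":"number"},"wy":{"type":"number"},"wz":{"type":"number"}}}},"newtons":{"type":"number"}},"required":["increments"]}

```bash
mkdir -p pics; ls; python3 - <<'E'
from station import *
import cv2,numpy as np
o=get_obs();print(o)
for n in("scene","top"):
    p,d=read_camera(n);cv2.imwrite(f"pics/{n}0.png",p[:,:,::-1]);np.save(f"{n}0.npy",d)
    print(n,calibration(n))
print(calibration("wrist"))
import station;print([x for x in dir(station) if x[0]!='_'])
try: print(finger_overhang)
except Exception as e: print(e)
E
```

```text
pics
{'t': 0.0, 'q': array([-1.36510328,  0.47778014,  0.02237906,  1.55645374, -0.01146482,
        1.10931334, -0.08308569]), 'joint_vel': array([-0.00054801,  0.00105684, -0.00119697, -0.00096911,  0.00203288,
        0.00151854, -0.00097241]), 'joint_torque': array([ 8.28466054e-04, -5.96461451e+01,  1.60798654e+00, -2.81193852e+01,
        1.24190294e-02,  9.49870358e-03, -1.56503990e-05]), 'eef_pos': array([0.20822487, 0.64150237, 0.25533888]), 'tool_rot': array([-5.07198742e-05,  1.56245319e-01,  9.87717858e-01, -9.11677625e-04]), 'contact_force': array([-0.32212485, -0.5896117 , -0.59444682]), 'torque': array([-0.0336713 , -0.0072652 , -0.05394616]), 'grasp_force': 0.0, 'gripper_width': 0.9981345157177446}
scene {'intrinsics': array([[624.9357321 ,   0.        , 324.92412036],
       [  0.        , 624.9357321 , 246.49445666],
       [  0.        ,   0.        ,   1.        ]]), 'R': array([[-0.58566524,  0.81028652,  0.02078407],
       [ 0.55541311,  0.41985758, -0.71779934],
       [-0.59034948, -0.40884637, -0.69593975]]), 't': array([ 0.32949447, -0.24331897,  1.68467678
[... 294 characters left out ...]
0025,  0.00458112, -0.98835445]]), 't': array([0.01339452, 0.54092153, 1.3059757 ])}
{'intrinsics': array([[384.38615946,   0.        , 312.50900636],
       [  0.        , 384.38615946, 242.21817406],
       [  0.        ,   0.        ,   1.        ]]), 'mount': array([[ 1.62403811e-03, -9.61304008e-01, -2.75484967e-01,
         6.98080002e-02],
       [ 9.99998654e-01,  1.62498954e-03,  2.24792569e-04,
         1.44650278e-04],
       [ 2.31566191e-04, -2.75484961e-01,  9.61305353e-01,
        -1.17345967e-01],
       [ 0.00000000e+00,  0.00000000e+00,  0.00000000e+00,
         1.00000000e+00]])}
['PlanningError', 'calibration', 'finger_overhang', 'get_obs', 'hand_in', 'read_camera']
0.025
```

View pics/top0.png

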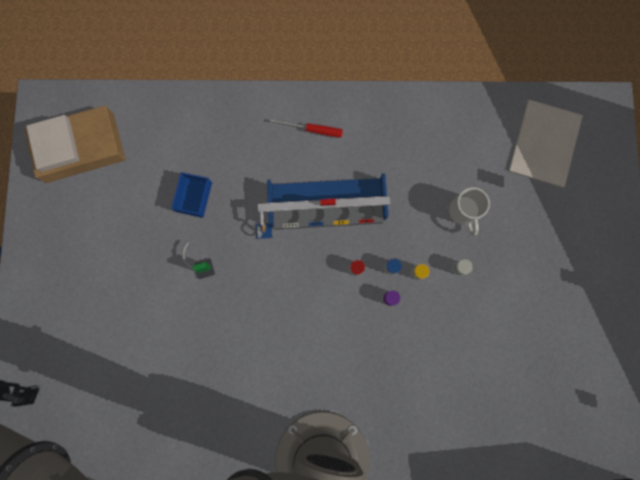

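View pics/scene0.png

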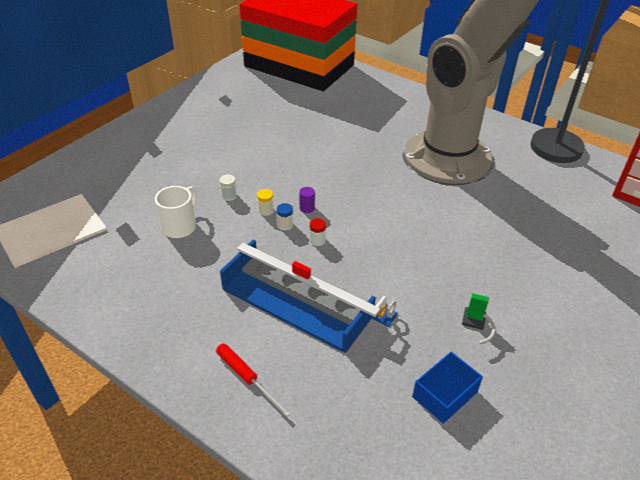

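The top view shows all four jars: red (358,268), blue (394,266), yellow (422,271) and white (465,267). A purple look-alike is at (392,298). The rack and bar run from about (260,207) to (388,202) with the red fin at (328,202), and the hook is at (202,268) with its rod towards (185,250). The bin is at (192,195) and the mug at (470,208).

```bash
cat > h.py <<'E'
from station import *
import cv2,numpy as np
from scipy.spatial.transform import Rotation as Ro
def cam(n):
    """picture(RGB), depth, K, Rcw, camera position in world"""
    o=get_obs(); p,d=read_camera(n); c=calibration(n); K=c["intrinsics"]
    if n=="wrist":
        w,x,y,z=o["tool_rot"]; T=np.eye(4); T[:3,:3]=Ro.from_quat([x,y,z,w]).as_matrix(); T[:3,3]=o["eef_pos"]
        M=T@c["mount"]; return p,d,K,M[:3,:3],M[:3,3]
    return p,d,K,c["R"].T,-c["R"].T@c["t"]
def ray(u,v,K): return np.stack([(np.asarray(u)-K[0,2])/K[0,0],(np.asarray(v)-K[1,2])/K[1,1],np.ones(np.shape(u))],-1)
def onplane(u,v,z,K,R,C):
    r=ray(u,v,K)@R.T; return C+r*((z-C[2])/r[...,2])[...,None]
def cloud(d,K,R,C):
    v,u=np.mgrid[:480,:640]; return C+(ray(u,v,K)*d[...,None])@R.T
def proj(X,K,R,C):
    x=(np.asarray(X)-C)@R; x=x/x[...,2:]; return x[...,:2]*[K[0,0],K[1,1]]+K[:2,2]
HUES={"red":(-8,8),"yellow":(18,34),"blue":(100,125),"green":(45,80),"purple":(130,155)}
def mask(p,c):
    h=cv2.cvtColor(p,cv2.COLOR_RGB2HSV).astype(int); H=h[...,0].copy(); H[H>170]-=180
    a,b=HUES[c]; return ((H>=a)&(H<=b)&(h[...,1]>110)&(h[...,2]>45)).astype(np.uint8)
def blobs(m,mn=15):
    n,l,s,c=cv2.connectedComponentsWithStats(m); return [(s[i,4],c[i],l==i) for i in range(1,n) if s[i,4]>=mn]
E
python3 - <<'E'
from h import *
p,d,K,R,C=cam("top");P=cloud(d,K,R,C)
for c in HUES:
    for a,ce,m in blobs(mask(p,c)):
        q=P[m]; print(c,a,ce.round(1),"med",np.median(q,0).round(3),"z90",np.percentile(q[:,2],90).round(3),"at52",onplane(*ce,.052,K,R,C).round(4))
b=cv2.resize(p[160:320,150:490][:, :],None,fx=2.35,fy=2.35,interpolation=cv2.INTER_CUBIC);cv2.imwrite("pics/topc.png",b[:,:,::-1])
E
```

```text
red 323 [323.9 129.9] med [0.844 0.002 0.023] z90 0.028 at52 [0.8331 0.0019 0.052 ]
red 90 [327.6 201.5] med [ 0.632 -0.009  0.093] z90 0.096 at52 [ 0.6409 -0.0083  0.052 ]
red 55 [366.1 220.6] med [ 0.598 -0.109  0.02 ] z90 0.024 at52 [ 0.5917 -0.1066  0.052 ]
red 162 [357.2 266.7] med [ 0.473 -0.083  0.052] z90 0.055 at52 [ 0.4734 -0.0834  0.052 ]
yellow 71 [340.8 222. ] med [ 0.593 -0.044  0.021] z90 0.024 at52 [ 0.5876 -0.042   0.052 ]
yellow 185 [421.3 270.9] med [ 0.464 -0.244  0.051] z90 0.055 at52 [ 0.4636 -0.2442  0.052 ]
blue 1290 [191.4 194.4] med [0.667 0.353 0.009] z90 0.049 at52 [0.6579 0.3424 0.052 ]
blue 2033 [326.1 189.5] med [ 0.682 -0.004  0.01 ] z90 0.018 at52 [ 0.6725 -0.0042  0.052 ]
blue 48 [385.1 211.3] med [ 0.616 -0.155  0.056] z90 0.06 at52 [ 0.6162 -0.1555  0.052 ]
blue 141 [268.5 226.8] med [0.581 0.145 0.006] z90 0.059 at52 [0.5743 0.1422 0.052 ]
blue 41 [315.5 223.5] med [0.589 0.024 0.02 ] z90 0.023 at52 [0.5835 0.0225 0.052 ]
blue 155 [393.7 265.6] med [ 0.476 -0.175  0.052] z90 0.056 at52 [ 0.4767 -0.1753  0.052 ]
green 132 [201.4 266.9] med [0.47  0.308 0.067] z90 0.074 at52 [0.4706 0.3092 0.052 ]
purple 170 [391.7 297.7] med [ 0.396 -0.169  0.051] z90 0.055 at52 [ 0.3963 -0.1688  0.052 ]
```

View pics/topc.png

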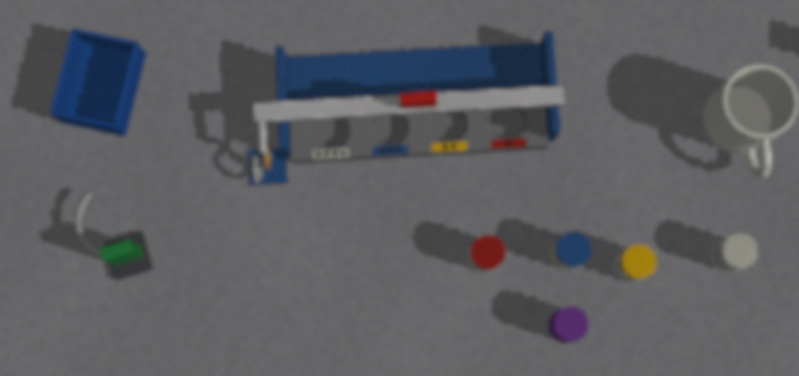

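All four jars are present. In the crop, red is at (488,252), blue (573,248), yellow (639,261) and white (739,250). The purple jar at (569,324) is the look-alike and I'll leave it alone. The rack yaw is about +3.9°. I'll align the tool with the rack and look at it from above with the wrist camera.

Call:
{"fn": "drive_tool", "kwargs": {
  "increments": [
    {"wz":-7.3},
    {"wz":-7.3},
    {"wz":-7.3},
    {"dx":-0.0232,"dy":-0.0451,"dz":-0.003},
    {"dx":-0.0232,"dy":-0.0451,"dz":-0.003},
    {"dx":-0.0232,"dy":-0.0451,"dz":-0.003},
    {"dx":-0.0232,"dy":-0.0451,"dz":-0.003},
    {"dx":-0.0232,"dy":-0.0451,"dz":-0.003},
    {"dx":-0.0232,"dy":-0.0451,"dz":-0.003},
    {"dx":-0.0232,"dy":-0.0451,"dz":-0.003},
    {"dx":-0.0232,"dy":-0.0451,"dz":-0.003},
    {"dx":-0.0232,"dy":-0.0451,"dz":-0.003},
    {"dx":-0.0232,"dy":-0.0451,"dz":-0.003},
    {"dx":-0.0232,"dy":-0.0451,"dz":-0.003},
    {"dx":-0.0232,"dy":-0.0451,"dz":-0.003},
    {"dx":-0.0232,"dy":-0.0451,"dz":-0.003},
    {"dx":-0.0232,"dy":-0.0451,"dz":-0.003},
    {"dx":-0.0232,"dy":-0.0451,"dz":-0.003},
    {},
    {}
  ]
}}

```text
schema error: expected keys claw, dx, dy, dz, wx, wy, wz
```

```bash
cat >> h.py <<'E'
def state():
    o=get_obs(); w,x,y,z=o["tool_rot"]; M=Ro.from_quat([x,y,z,w]).as_matrix()
    print("t",round(o["t"],2),"tcp",o["eef_pos"].round(4),"ty_ang",np.degrees(np.arctan2(M[1,1],M[0,1])).round(2),"tilt",M[:,2].round(4),"F",o["contact_force"].round(1),"w",round(o["gripper_width"],3),"g",round(o["grasp_force"],1),"q",o["q"].round(2))
    return o,M
def togo(x,y,z):
    """tool-frame shift from the measured TCP to a world point"""
    o,M=state(); print("togo",(M.T@(np.array([x,y,z])-o["eef_pos"])).round(4))
E
python3 - <<'E'
from h import *
state()
p,d,K,R,C=cam("wrist");P=cloud(d,K,R,C)
cv2.imwrite("pics/w1.png",p[:,:,::-1])
for c in HUES:
    for a,ce,m in blobs(mask(p,c),60):
        q=P[m]; print(c,a,ce.round(1),"med",np.median(q,0).round(4),"z90",np.percentile(q[:,2],90).round(3),"at20",onplane(*ce,.020,K,R,C).round(4))
E
```

```text
t 0.15 tcp [0.2082 0.6417 0.2555] ty_ang 72.03 tilt [-3.0e-04 -1.4e-03 -1.0e+00] F [ 0.7 -0.2 -0.2] w 0.998 g 0.0 q [-1.37  0.48  0.02  1.56 -0.01  1.11 -0.08]
blue 1888 [595.2 239.7] med [ 0.5877  1.2336 -0.5199] z90 -0.418 at20 [0.3182 0.8889 0.02  ]
```

View pics/w1.png

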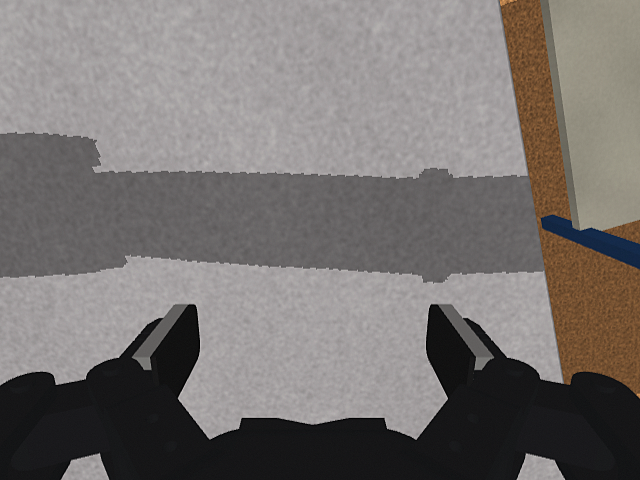

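The call was refused because every row needs all its keys, so the arm hasn't moved. The picture shows only bare table and the fingers. Retrying with full rows.

Call:
{"fn": "drive_tool", "kwargs": {
  "increments": [
    {"claw":0.085,"dx":0,"dy":0,"dz":0,"wx":0,"wy":0,"wz":-7.3},
    {"claw":0.085,"dx":0,"dy":0,"dz":0,"wx":0,"wy":0,"wz":-7.3},
    {"claw":0.085,"dx":0,"dy":0,"dz":0,"wx":0,"wy":0,"wz":-7.3},
    {"claw":0.085,"dx":-0.0232,"dy":-0.0451,"dz":-0.003,"wx":0,"wy":0,"wz":0},
    {"claw":0.085,"dx":-0.0232,"dy":-0.0451,"dz":-0.003,"wx":0,"wy":0,"wz":0},
    {"claw":0.085,"dx":-0.0232,"dy":-0.0451,"dz":-0.003,"wx":0,"wy":0,"wz":0},
    {"claw":0.085,"dx":-0.0232,"dy":-0.0451,"dz":-0.003,"wx":0,"wy":0,"wz":0},
    {"claw":0.085,"dx":-0.0232,"dy":-0.0451,"dz":-0.003,"wx":0,"wy":0,"wz":0},
    {"claw":0.085,"dx":-0.0232,"dy":-0.0451,"dz":-0.003,"wx":0,"wy":0,"wz":0},
    {"claw":0.085,"dx":-0.0232,"dy":-0.0451,"dz":-0.003,"wx":0,"wy":0,"wz":0},
    {"claw":0.085,"dx":-0.0232,"dy":-0.0451,"dz":-0.003,"wx":0,"wy":0,"wz":0},
    {"claw":0.085,"dx":-0.0232,"dy":-0.0451,"dz":-0.003,"wx":0,"wy":0,"wz":0},
    {"claw":0.085,"dx":-0.0232,"dy":-0.0451,"dz":-0.003,"wx":0,"wy":0,"wz":0},
    {"claw":0.085,"dx":-0.0232,"dy":-0.0451,"dz":-0.003,"wx":0,"wy":0,"wz":0},
    {"claw":0.085,"dx":-0.0232,"dy":-0.0451,"dz":-0.003,"wx":0,"wy":0,"wz":0},
    {"claw":0.085,"dx":-0.0232,"dy":-0.0451,"dz":-0.003,"wx":0,"wy":0,"wz":0},
    {"claw":0.085,"dx":-0.0232,"dy":-0.0451,"dz":-0.003,"wx":0,"wy":0,"wz":0},
    {"claw":0.085,"dx":-0.0232,"dy":-0.0451,"dz":-0.003,"wx":0,"wy":0,"wz":0},
    {"claw":0.085,"dx":0,"dy":0,"dz":0,"wx":0,"wy":0,"wz":0},
    {"claw":0.085,"dx":0,"dy":0,"dz":0,"wx":0,"wy":0,"wz":0}
  ]
}}

```text
t: 2.7
eef_pos: [0.6014, -0.0084, 0.3009]
tool_rot: [-0.0, -0.034, 0.999, 0.0]
contact_force: [-0.8, -0.4, -0.9]
gripper_width: 0.996
grasp_force: 0.0
```

```bash
cat > look.py <<'E'
import sys
from h import *
state()
p,d,K,R,C=cam("wrist");P=cloud(d,K,R,C)
cv2.imwrite(f"pics/{sys.argv[1]}.png",p[:,:,::-1]); np.savez(f"{sys.argv[1]}.npz",d=d,K=K,R=R,C=C)
for c in HUES:
    for a,ce,m in blobs(mask(p,c),60):
        q=P[m]; print(c,a,ce.round(1),"med",np.median(q,0).round(4),"z90",np.percentile(q[:,2],90).round(3),"at20",onplane(*ce,.020,K,R,C).round(4),"at52",onplane(*ce,.052,K,R,C).round(4)[:2],"at94",onplane(*ce,.094,K,R,C).round(4)[:2])
E
python3 look.py w2
```

```text
t 2.7 tcp [ 0.6014 -0.0084  0.3009] ty_ang 93.93 tilt [-1.e-03  5.e-04 -1.e+00] F [-0.8 -0.4 -0.9] w 0.996 g 0.0 q [-0.33  0.32  0.31  1.7  -0.11  1.13  1.65]
red 1645 [234.8  59.9] med [ 0.4759 -0.085   0.0517] z90 0.053 at20 [ 0.471  -0.0913  0.02  ] at52 [ 0.4759 -0.085 ] at94 [ 0.4823 -0.0767]
red 374 [213.7 193.5] med [ 0.5998 -0.1106  0.0209] z90 0.022 at20 [ 0.6    -0.1114  0.02  ] at52 [ 0.5945 -0.1035] at94 [ 0.5873 -0.0931]
red 865 [308.4 249.4] med [ 0.6312 -0.0096  0.0932] z90 0.095 at20 [ 0.6537 -0.009   0.02  ] at52 [ 0.6439 -0.0093] at94 [ 0.6311 -0.0098]
red 1761 [305.1 399.1] med [ 8.436e-01 -8.000e-04  2.270e-02] z90 0.026 at20 [ 8.444e-01 -2.000e-04  2.000e-02] at52 [ 0.8193 -0.0012] at94 [ 0.7863 -0.0026]
yellow 1969 [49.  34.7] med [ 0.4672 -0.2447  0.0516] z90 0.053 at20 [ 0.4616 -0.2647  0.02  ] at52 [ 0.4672 -0.2445] at94 [ 0.4747 -0.218 ]
yellow 279 [474.2 195.5] med [0.5803 0.1555 0.0288] z90 0.041 at20 [0.583  0.1593 0.02  ] at52 [0.5789 0.1455] at94 [0.5735 0.1273]
yellow 396 [277.1 194. ] med [ 0.5958 -0.0454  0.0208] z90 0.022 at20 [ 0.5959 -0.0456  0.02
[... 295 characters left out ...]
1306] at94 [0.577  0.1142]
blue 313 [340.8 194.2] med [0.5912 0.0205 0.0208] z90 0.022 at20 [0.5915 0.0206 0.02  ] at52 [0.5867 0.0179] at94 [0.5804 0.0144]
blue 808 [162.  214.6] med [ 0.62   -0.1549  0.0483] z90 0.058 at20 [ 0.6262 -0.1658  0.02  ] at52 [ 0.6187 -0.1535] at94 [ 0.6087 -0.1374]
blue 5574 [610.7 282.5] med [0.6707 0.3147 0.0211] z90 0.048 at20 [0.6684 0.3285 0.02  ] at52 [0.6575 0.301 ] at94 [0.6431 0.265 ]
blue 11975 [307.3 275.5] med [ 0.6849 -0.0095  0.0102] z90 0.053 at20 [ 0.6838 -0.0082  0.02  ] at52 [ 0.6716 -0.0086] at94 [ 0.6556 -0.0091]
green 249 [631.8  97. ] med [0.4774 0.2933 0.0208] z90 0.028 at20 [0.4771 0.2943 0.02  ] at52 [0.4815 0.2696] at94 [0.4873 0.2372]
```

View pics/w2.png

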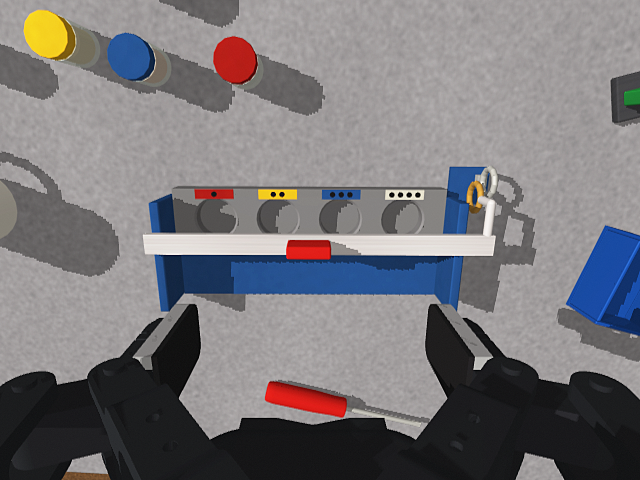

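From the wrist view, the patches run from red (214,193) to white (404,195), the fin is at (308,249) and the eyes are at (475-488,190). I'll overlay a model of the rack to fix its origin.

```bash
cat >> h.py <<'E'
RY=0.0656; RO=np.array([.6204,-.0105])
def rw(x,y,z=0):
    """rack (m) -> world"""
    c,s=np.cos(RY),np.sin(RY); return np.array([RO[0]+c*x-s*y,RO[1]+s*x+c*y,z])
def wr(X):
    c,s=np.cos(RY),np.sin(RY); a,b=X[0]-RO[0],X[1]-RO[1]; return np.array([c*a+s*b,-s*a+c*b])
E
python3 - <<'E'
from h import *
import h
f=np.load("w2.npz");K,R,C,d=f["K"],f["R"],f["C"],f["d"];im=cv2.imread("pics/w2.png")
h.RO=np.array([.5934,-.0123])+.027*np.array([np.cos(RY),np.sin(RY)]);print(h.RO)
S=3;u0,v0=135,155;cr=cv2.resize(im[v0:325,u0:400+115],None,fx=2.1,fy=2.1,interpolation=cv2.INTER_CUBIC)
def dr(pts,col):
    q=(proj(np.array([h.rw(*x) for x in pts]),K,R,C)-[u0,v0])*2.1
    cv2.polylines(cr,[q.round().astype(int)],True,col,1)
dr([(-.032,-.143,.02),(-.032,.143,.02),(.032,.143,.02),(.032,-.143,.02)],(0,255,0))
for y in(-.099,-.033,.033,.099): dr([(.021*np.cos(a),y+.021*np.sin(a),.02) for a in np.linspace(0,6.2,40)],(255,0,255))
for s in(-1,1): dr([(-.024,s*.143,.058),(-.024,s*.153,.058),(.09,s*.153,.058),(.09,s*.143,.058)],(0,255,255))
for y in(.170,.182):dr([(-.04+.014*np.cos(a),y,.026+.014*np.sin(a)) for a in np.linspace(0,6.2,30)],(0,0,255))
cv2.imwrite("pics/ov.png",cr); 
P=cloud(d,K,R,C)
# bar top: points with z .064-.072
m=(abs(P[...,2]-.068)<.003)&(np.mgrid[:480,:640][0]<270);q=np.array([wr(x) for x in P[m]]);print("bar",np.percentile(q,[2,50,98],axis=0).round(4))
E
```

```text
[ 0.62034193 -0.01053007]
bar [[-0.0122 -0.1506]
 [ 0.013   0.0308]
 [ 0.0239  0.1713]]
```

View pics/ov.png

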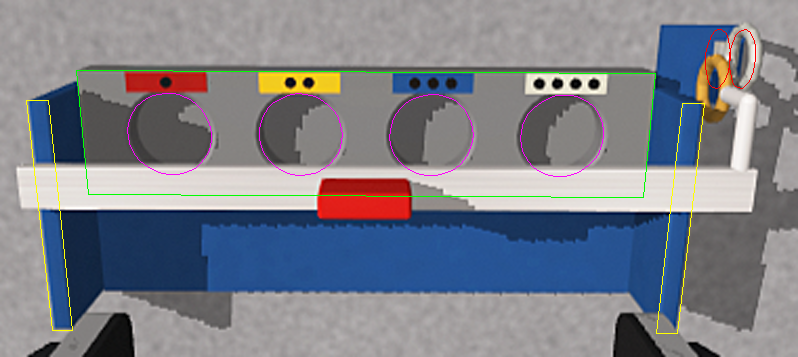

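The overlay fits the block, pockets, cheeks and steel eye to about 1 mm, and the bar is about 11 mm short of home. Next I grip the fin.

Call:
{"fn": "drive_tool", "kwargs": {
  "newtons": 30,
  "increments": [
    {"claw":0.07,"dx":-0.015,"dy":-0.0015,"dz":0.03,"wx":0,"wy":0,"wz":0},
    {"claw":0.07,"dx":-0.015,"dy":-0.0015,"dz":0.03,"wx":0,"wy":0,"wz":0},
    {"claw":0.07,"dx":0,"dy":0,"dz":0.03,"wx":0,"wy":0,"wz":0},
    {"claw":0.07,"dx":0,"dy":0,"dz":0.03,"wx":0,"wy":0,"wz":0},
    {"claw":0.07,"dx":0,"dy":0,"dz":0.03,"wx":0,"wy":0,"wz":0},
    {"claw":0.07,"dx":0,"dy":0,"dz":0.025,"wx":0,"wy":0,"wz":0},
    {"claw":0.07,"dx":0,"dy":0,"dz":0.02,"wx":0,"wy":0,"wz":0},
    {"claw":0.07,"dx":0,"dy":0,"dz":0.01,"wx":0,"wy":0,"wz":0},
    {"claw":0.07,"dx":0,"dy":0,"dz":0,"wx":0,"wy":0,"wz":0},
    {"claw":0.036,"dx":0,"dy":0,"dz":0,"wx":0,"wy":0,"wz":0},
    {"claw":0.036,"dx":0,"dy":0,"dz":0,"wx":0,"wy":0,"wz":0},
    {"claw":0.036,"dx":0,"dy":0,"dz":0,"wx":0,"wy":0,"wz":0},
    {"claw":0.036,"dx":0,"dy":0,"dz":0,"wx":0,"wy":0,"wz":0},
    {"claw":0.036,"dx":0,"dy":0,"dz":0,"wx":0,"wy":0,"wz":0}
  ]
}}

```text
t: 4.5
eef_pos: [0.6327, -0.0103, 0.0974]
tool_rot: [0.001, -0.034, 0.999, -0.0]
contact_force: [-1.2, -0.7, 5.8]
gripper_width: 0.459
grasp_force: 31.4
```

Call:
{"fn": "drive_tool", "kwargs": {
  "increments": [
    {"claw":0.036,"dx":-0.006,"dy":0,"dz":-0.001,"wx":0,"wy":0,"wz":0},
    {"claw":0.036,"dx":-0.006,"dy":0,"dz":0,"wx":0,"wy":0,"wz":0},
    {"claw":0.036,"dx":-0.006,"dy":0,"dz":0,"wx":0,"wy":0,"wz":0},
    {"claw":0.036,"dx":-0.006,"dy":0,"dz":0,"wx":0,"wy":0,"wz":0},
    {"claw":0.036,"dx":-0.006,"dy":0,"dz":0,"wx":0,"wy":0,"wz":0},
    {"claw":0.036,"dx":-0.006,"dy":0,"dz":0,"wx":0,"wy":0,"wz":0},
    {"claw":0.036,"dx":-0.004,"dy":0,"dz":0,"wx":0,"wy":0,"wz":0},
    {"claw":0.036,"dx":-0.002,"dy":0,"dz":0,"wx":0,"wy":0,"wz":0},
    {"claw":0.036,"dx":0,"dy":0,"dz":0,"wx":0,"wy":0,"wz":0}
  ]
}}

```text
t: 5.62
eef_pos: [0.6746, -0.0076, 0.0975]
tool_rot: [0.001, -0.034, 0.999, -0.0]
contact_force: [-0.2, -3.3, 3.8]
gripper_width: 0.46
grasp_force: 31.3
```

Call:
{"fn": "drive_tool", "kwargs": {
  "increments": [
    {"claw":0.036,"dx":-0.002,"dy":0,"dz":0,"wx":0,"wy":0,"wz":0},
    {"claw":0.036,"dx":-0.002,"dy":0,"dz":0,"wx":0,"wy":0,"wz":0},
    {"claw":0.036,"dx":-0.002,"dy":0,"dz":0,"wx":0,"wy":0,"wz":0},
    {"claw":0.036,"dx":0,"dy":0,"dz":0,"wx":0,"wy":0,"wz":0}
  ]
}}

```text
t: 6.12
eef_pos: [0.676, -0.0075, 0.0974]
tool_rot: [-0.004, -0.034, 0.999, 0.0]
contact_force: [-15.3, -2.8, 17.9]
gripper_width: 0.46
grasp_force: 32.7
```

The bar is against its back stop (15 N at x = 0.676). Releasing and rising.

Call:
{"fn": "drive_tool", "kwargs": {
  "increments": [
    {"claw":0.07,"dx":0.004,"dy":0,"dz":0,"wx":0,"wy":0,"wz":0},
    {"claw":0.07,"dx":0,"dy":0,"dz":0,"wx":0,"wy":0,"wz":0},
    {"claw":0.07,"dx":0,"dy":0,"dz":0,"wx":0,"wy":0,"wz":0},
    {"claw":0.07,"dx":0,"dy":0,"dz":-0.01,"wx":0,"wy":0,"wz":0},
    {"claw":0.07,"dx":0,"dy":0,"dz":-0.03,"wx":0,"wy":0,"wz":0},
    {"claw":0.07,"dx":0.02,"dy":-0.01,"dz":-0.04,"wx":0,"wy":0,"wz":0},
    {"claw":0.07,"dx":0.03,"dy":-0.01,"dz":-0.02,"wx":0,"wy":0,"wz":0},
    {"claw":0.07,"dx":0.03,"dy":-0.01,"dz":0,"wx":0,"wy":0,"wz":0},
    {"claw":0.07,"dx":0.03,"dy":-0.01,"dz":0,"wx":0,"wy":0,"wz":0},
    {"claw":0.07,"dx":0.02,"dy":-0.01,"dz":0,"wx":0,"wy":0,"wz":0},
    {"claw":0.07,"dx":0,"dy":0,"dz":0,"wx":0,"wy":0,"wz":0}
  ]
}}

```text
t: 7.5
eef_pos: [0.5488, -0.0669, 0.1981]
tool_rot: [0.0, -0.033, 0.999, 0.0]
contact_force: [-0.4, 0.3, 0.4]
gripper_width: 0.814
grasp_force: 0.0
```

```bash
cat >> h.py <<'E'
def caps(n="top"):
    """cap centres (z .052 plane) of jars from a camera"""
    p,d,K,R,C=cam(n);P=cloud(d,K,R,C);hs=cv2.cvtColor(p,cv2.COLOR_RGB2HSV)
    out={}
    ms={c:mask(p,c) for c in("red","yellow","blue","purple")}
    ms["white"]=((hs[...,1]<70)&(hs[...,2]>110)).astype(np.uint8)
    for c,m in ms.items():
        m=m*((P[...,2]>.044)&(P[...,2]<.060)).astype(np.uint8)
        for a,ce,k in blobs(m,40 if n=="top" else 300):
            s=np.ptp(P[k],axis=0)[:2]
            if s.max()<.06: print(n,c,a,ce.round(1),onplane(*ce,.052,K,R,C).round(4)[:2],"size",s.round(3),"z",np.median(P[k][:,2]).round(4))
E
python3 - <<'E'
from h import *
caps("top");caps("wrist")
togo(.476,-.085,.12)
E
```

```text
top yellow 177 [421.2 270.8] [ 0.4639 -0.244 ] size [0.035 0.038] z 0.0516
top blue 120 [395.2 265.5] [ 0.4768 -0.1789] size [0.033 0.026] z 0.0519
top purple 114 [393.8 297.6] [ 0.3965 -0.1742] size [0.032 0.024] z 0.0518
top white 171 [464.3 266. ] [ 0.4766 -0.3527] size [0.036 0.035] z 0.0516
wrist red 2643 [289.9 121.8] [ 0.4752 -0.0857] size [0.037 0.037] z 0.0518
wrist yellow 3216 [41.5 89.5] [ 0.4665 -0.2453] size [0.037 0.038] z 0.0517
wrist blue 2840 [150.6 117.8] [ 0.479  -0.1765] size [0.037 0.038] z 0.0518
wrist blue 321 [182.3 303.8] [ 0.6105 -0.1591] size [0.013 0.01 ] z 0.0564
wrist blue 1670 [570.3 330.3] [0.6121 0.1358] size [0.057 0.014] z 0.0562
wrist purple 675 [156.1   6.7] [ 0.4143 -0.1701] size [0.011 0.03 ] z 0.0514
t 7.6 tcp [ 0.5506 -0.0653  0.198 ] ty_ang 93.93 tilt [ 1.8e-03  4.0e-04 -1.0e+00] F [1.4 0.2 1.4] w 0.82 g 0.0 q [-0.24  0.35  0.3   1.92 -0.13  0.88  1.77]
togo [ 0.0759 -0.0145  0.0778]
```

Call:
{"fn": "drive_tool", "kwargs": {
  "newtons": 25,
  "increments": [
    {"claw":0.06,"dx":0.025,"dy":-0.005,"dz":0.01,"wx":0,"wy":0,"wz":0},
    {"claw":0.06,"dx":0.025,"dy":-0.005,"dz":0.02,"wx":0,"wy":0,"wz":0},
    {"claw":0.06,"dx":0.0256,"dy":-0.0043,"dz":0.02,"wx":0,"wy":0,"wz":0},
    {"claw":0.06,"dx":0,"dy":0,"dz":0.02,"wx":0,"wy":0,"wz":0},
    {"claw":0.06,"dx":0,"dy":0,"dz":0.02,"wx":0,"wy":0,"wz":0},
    {"claw":0.06,"dx":0,"dy":0,"dz":0.02,"wx":0,"wy":0,"wz":0},
    {"claw":0.06,"dx":0,"dy":0,"dz":0.02,"wx":0,"wy":0,"wz":0},
    {"claw":0.06,"dx":0,"dy":0,"dz":0.012,"wx":0,"wy":0,"wz":0},
    {"claw":0.06,"dx":0,"dy":0,"dz":0.01,"wx":0,"wy":0,"wz":0},
    {"claw":0.06,"dx":0,"dy":0,"dz":0,"wx":0,"wy":0,"wz":0},
    {"claw":0.034,"dx":0,"dy":0,"dz":0,"wx":0,"wy":0,"wz":0},
    {"claw":0.034,"dx":0,"dy":0,"dz":0,"wx":0,"wy":0,"wz":0},
    {"claw":0.034,"dx":0,"dy":0,"dz":0,"wx":0,"wy":0,"wz":0},
    {"claw":0.034,"dx":0,"dy":0,"dz":0,"wx":0,"wy":0,"wz":0},
    {"claw":0.034,"dx":0,"dy":0,"dz":-0.01,"wx":0,"wy":0,"wz":0},
    {"claw":0.034,"dx":0,"dy":0,"dz":-0.02,"wx":0,"wy":0,"wz":0},
    {"claw":0.034,"dx":0,"dy":0,"dz":-0.03,"wx":0,"wy":0,"wz":0},
    {"claw":0.034,"dx":0,"dy":0,"dz":-0.03,"wx":0,"wy":0,"wz":0},
    {"claw":0.034,"dx":0,"dy":0,"dz":0,"wx":0,"wy":0,"wz":0}
  ]
}}

```text
t: 9.98
eef_pos: [0.4765, -0.0853, 0.1375]
tool_rot: [0.002, -0.034, 0.999, 0.0]
contact_force: [0.0, 0.2, -1.1]
gripper_width: 0.434
grasp_force: 25.3
```

```bash
python3 look.py w3|cut -c1-150; python3 - <<'E'
from h import *
for i in range(3):
    p,d,K,R,C=cam("top"); state()
print("bar/fin chk, pocket1",rw(0,-.099))
E
```

```text
t 9.97 tcp [ 0.4765 -0.0853  0.1375] ty_ang 93.92 tilt [ 4.6e-03  2.0e-04 -1.0e+00] F [ 0.   0.2 -1.1] w 0.434 g 25.3 q [-0.2   0.33  0.3   2.13 -0.15
red 10152 [312.5 343. ] med [ 0.4729 -0.0854  0.1433] z90 0.144 at20 [ 0.5466 -0.0802  0.02  ] at52 [ 0.5275 -0.0815] at94 [ 0.5023 -0.0833]
red 544 [270.7 404.9] med [ 0.5982 -0.106   0.0209] z90 0.022 at20 [ 0.5992 -0.1069  0.02  ] at52 [ 0.5729 -0.1046] at94 [ 0.5384 -0.1016]
yellow 3700 [ 27.9 221.3] med [ 0.4645 -0.241   0.0517] z90 0.053 at20 [ 0.4734 -0.2639  0.02  ] at52 [ 0.4643 -0.2402] at94 [ 0.4523 -0.209 ]
yellow 578 [352.2 405. ] med [ 0.594  -0.0486  0.0209] z90 0.022 at20 [ 0.5952 -0.048   0.02  ] at52 [ 0.5694 -0.0537] at94 [ 0.5356 -0.0612]
blue 3799 [149.  250.8] med [ 0.4766 -0.1759  0.0518] z90 0.053 at20 [ 0.4876 -0.1893  0.02  ] at52 [ 0.4765 -0.1757] at94 [ 0.4619 -0.1579]
blue 2732 [615.4 392.4] med [0.5799 0.1462 0.0041] z90 0.038 at20 [0.5712 0.1391 0.02  ] at52 [0.5487 0.1079] at94 [0.5192 0.0669]
blue 196 [179.4 447. ] med [ 0.6064 -0.162   0.0565] z90 0.058 at20 [ 0.6417 -0.174   0.02  ] at52 [ 0.6096 -0.1625] at94 [ 0.5674 -0.1474]
blue 249 [475.  474.4] med [0.6619 0.0575 0.0102] z90 0.02 at20 [0.6517 0.0528 0.02  ] at52 [0.6182 0.0333] at94 [0.5743 0.0078]
purple 6246 [158.2 103.4] med [ 0.3989 -0.168   0.0515] z90 0.053 at20 [ 0.3978 -0.1797  0.02  ] at52 [ 0.399  -0.1674] at94 [ 0.4005 -0.1513]
t 10.07 tcp [ 0.4749 -0.085   0.1354] ty_ang 93.93 tilt [ 3.e-04  2.e-04 -1.e+00] F [-0.   0.1 -1. ] w 0.437 g 25.3 q [-0.2   0.34  0.3   2.13 -0.15  0.69  1.84]
t 10.12 tcp [ 0.4745 -0.085   0.1348] ty_ang 93.93 tilt [-1.e-03  2.e-04 -1.e+00] F [ 0.5 -0.2 -0. ] w 0.437 g 25.3 q [-0.2   0.34  0.3   2.13 -0.15  0.69  1.84]
t 10.18 tcp [ 0.4743 -0.0851  0.1345] ty_ang 93.93 tilt [-1.7e-03  1.0e-04 -1.0e+00] F [-0.3  0.1 -1. ] w 0.441 g 25.3 q [-0.2   0.34  0.3   2.13 -0.15  0.69  1.84]
bar/fin chk, pocket1 [ 0.62688974 -0.10928706  0.        ]
```

View pics/w3.png

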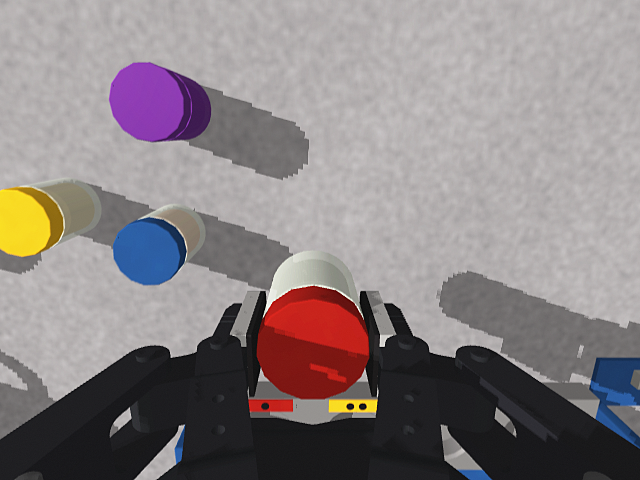

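The red jar is held upright; its cap is at (312,343). Over to pocket 1.

Call:
{"fn": "drive_tool", "kwargs": {
  "increments": [
    {"claw":0.034,"dx":-0.015,"dy":-0.0042,"dz":0,"wx":0,"wy":0,"wz":0},
    {"claw":0.034,"dx":-0.03,"dy":-0.006,"dz":0,"wx":0,"wy":0,"wz":0},
    {"claw":0.034,"dx":-0.03,"dy":-0.006,"dz":0,"wx":0,"wy":0,"wz":0},
    {"claw":0.034,"dx":-0.03,"dy":-0.006,"dz":0,"wx":0,"wy":0,"wz":0},
    {"claw":0.034,"dx":-0.03,"dy":-0.006,"dz":0,"wx":0,"wy":0,"wz":0},
    {"claw":0.034,"dx":-0.0157,"dy":-0.006,"dz":0.01,"wx":0,"wy":0,"wz":0},
    {"claw":0.034,"dx":0,"dy":0,"dz":0.015,"wx":0,"wy":0,"wz":0},
    {"claw":0.034,"dx":0,"dy":0,"dz":0,"wx":0,"wy":0,"wz":0},
    {"claw":0.034,"dx":0,"dy":0,"dz":0,"wx":0,"wy":0,"wz":0},
    {"claw":0.034,"dx":0,"dy":0,"dz":0,"wx":0,"wy":0,"wz":0}
  ]
}}

```text
t: 11.42
eef_pos: [0.6276, -0.109, 0.1108]
tool_rot: [0.0, -0.034, 0.999, 0.0]
contact_force: [0.3, -0.4, -1.2]
gripper_width: 0.434
grasp_force: 25.3
```

```bash
python3 look.py w4|cut -c1-140; python3 - <<'E'
from h import *
f=np.load("w4.npz");K,R,C,d=f["K"],f["R"],f["C"],f["d"];p=cv2.imread("pics/w4.png")[:,:,::-1].copy();P=cloud(d,K,R,C)
m=mask(p,"red").astype(bool)&(P[...,2]>.09)
v,u=np.nonzero(m); c,r=cv2.minEnclosingCircle(np.stack([u,v],1).astype(np.float32));print("cap circle",c,r)
z=np.median(P[m][:,2]);print("z",z,"centre",onplane(*c,z,K,R,C),"bbox mid",P[m].min(0),P[m].max(0)); state()
E
```

```text
t 11.43 tcp [ 0.6276 -0.109   0.1108] ty_ang 93.92 tilt [ 6.e-04  1.e-04 -1.e+00] F [ 0.3 -0.4 -1.2] w 0.434 g 25.3 q [-0.13  0.59  0.28  1.
red 1294 [310.6 211.1] med [ 0.5996 -0.1124  0.0208] z90 0.022 at20 [ 0.5998 -0.1118  0.02  ] at52 [ 0.5934 -0.1121] at94 [ 0.5849 -0.1124]
red 10078 [312.6 342.6] med [ 0.6239 -0.1091  0.1166] z90 0.117 at20 [ 0.681 -0.105  0.02 ] at52 [ 0.662  -0.1063] at94 [ 0.6372 -0.1081]
red 284 [504.8 421.5] med [ 0.6726 -0.022   0.0896] z90 0.095 at20 [0.7297 0.0237 0.02  ] at52 [0.7033 0.0026] at94 [ 0.6687 -0.0251]
yellow 1197 [431.7 211.6] med [ 0.5953 -0.0454  0.0208] z90 0.022 at20 [ 0.5954 -0.0453  0.02  ] at52 [ 0.5897 -0.0558] at94 [ 0.5821 -0.069
blue 1119 [550.9 212. ] med [0.5908 0.019  0.0207] z90 0.022 at20 [0.5911 0.0203 0.02  ] at52 [ 5.86e-01 -3.00e-04] at94 [ 0.5793 -0.0273]
blue 3761 [215.5 269.7] med [ 0.6256 -0.1559  0.0566] z90 0.058 at20 [ 0.6378 -0.164   0.02  ] at52 [ 0.6255 -0.1562] at94 [ 0.6094 -0.1461]
blue 12409 [536.7 337. ] med [0.6723 0.0415 0.0098] z90 0.011 at20 [0.6676 0.0302 0.02  ] at52 [0.6507 0.0081] at94 [ 0.6286 -0.0209]
cap circle (396.0, 320.0) 167.59783935546875
z 0.11656993155239168 centre [ 0.61388197 -0.08286595  0.11656993] bbox mid [ 0.55793737 -0.12759369  0.09002488] [ 0.67568506 -0.01921797  0.22813851]
t 11.47 tcp [ 0.6277 -0.109   0.1109] ty_ang 93.92 tilt [ 8.e-04  1.e-04 -1.e+00] F [-0.3  0.6 -1.2] w 0.434 g 25.3 q [-0.13  0.59  0.28  1.78 -0.22  0.8   1.9 ]
```

View pics/w4.png

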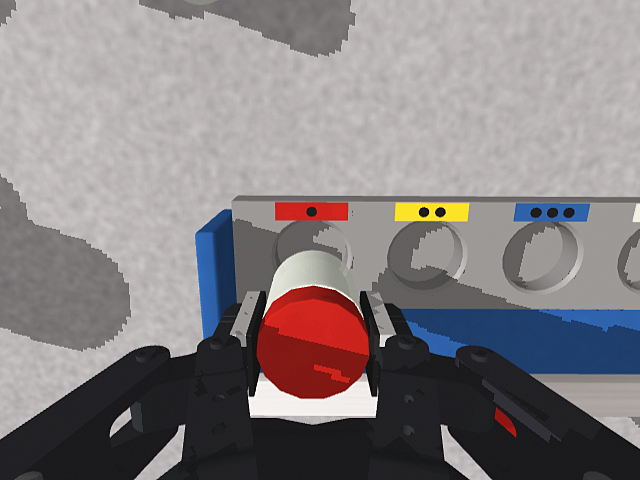

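Relative to pocket 1 the jar sits about 2.5 mm too close to the robot. I'll correct that and lower it while watching the force.

Call:
{"fn": "drive_tool", "kwargs": {
  "increments": [
    {"claw":0.034,"dx":-0.0025,"dy":-0.0003,"dz":0.012,"wx":0,"wy":0,"wz":0},
    {"claw":0.034,"dx":0,"dy":0,"dz":0.012,"wx":0,"wy":0,"wz":0},
    {"claw":0.034,"dx":0,"dy":0,"dz":0.008,"wx":0,"wy":0,"wz":0},
    {"claw":0.034,"dx":0,"dy":0,"dz":0.004,"wx":0,"wy":0,"wz":0},
    {"claw":0.034,"dx":0,"dy":0,"dz":0.004,"wx":0,"wy":0,"wz":0},
    {"claw":0.034,"dx":0,"dy":0,"dz":0.004,"wx":0,"wy":0,"wz":0},
    {"claw":0.034,"dx":0,"dy":0,"dz":0.004,"wx":0,"wy":0,"wz":0},
    {"claw":0.034,"dx":0,"dy":0,"dz":0.0,"wx":0,"wy":0,"wz":0}
  ]
}}

```text
t: 12.48
eef_pos: [0.6305, -0.1094, 0.0649]
tool_rot: [0.0, -0.034, 0.999, 0.0]
contact_force: [-7.6, 1.3, 21.5]
gripper_width: 0.434
grasp_force: 27.6
```

The jar caught the far rim at height 0.019 (reaction towards the robot). I'll lift slightly, shift 2 mm back and retry.

Call:
{"fn": "drive_tool", "kwargs": {
  "increments": [
    {"claw":0.034,"dx":0,"dy":0,"dz":-0.004,"wx":0,"wy":0,"wz":0},
    {"claw":0.034,"dx":0.002,"dy":0,"dz":0,"wx":0,"wy":0,"wz":0},
    {"claw":0.034,"dx":0,"dy":0,"dz":0.0,"wx":0,"wy":0,"wz":0},
    {"claw":0.034,"dx":0,"dy":0,"dz":0.002,"wx":0,"wy":0,"wz":0},
    {"claw":0.034,"dx":0,"dy":0,"dz":0.003,"wx":0,"wy":0,"wz":0},
    {"claw":0.034,"dx":0,"dy":0,"dz":0.003,"wx":0,"wy":0,"wz":0},
    {"claw":0.034,"dx":0,"dy":0,"dz":0.0,"wx":0,"wy":0,"wz":0}
  ]
}}

```text
t: 13.35
eef_pos: [0.628, -0.1092, 0.0578]
tool_rot: [-0.0, -0.034, 0.999, 0.0]
contact_force: [0.2, -0.4, -0.6]
gripper_width: 0.435
grasp_force: 25.7
```

Call:
{"fn": "drive_tool", "kwargs": {
  "increments": [
    {"claw":0.034,"dx":0,"dy":0,"dz":0.003,"wx":0,"wy":0,"wz":0},
    {"claw":0.034,"dx":0,"dy":0,"dz":0.003,"wx":0,"wy":0,"wz":0},
    {"claw":0.034,"dx":0,"dy":0,"dz":0.002,"wx":0,"wy":0,"wz":0},
    {"claw":0.034,"dx":0,"dy":0,"dz":0.0,"wx":0,"wy":0,"wz":0},
    {"claw":0.034,"dx":0,"dy":0,"dz":0.0,"wx":0,"wy":0,"wz":0}
  ]
}}

```text
t: 13.98
eef_pos: [0.6284, -0.1093, 0.0504]
tool_rot: [0.0, -0.034, 0.999, -0.0]
contact_force: [-0.1, -0.3, -0.7]
gripper_width: 0.439
grasp_force: 25.7
```

Call:
{"fn": "drive_tool", "kwargs": {
  "increments": [
    {"claw":0.05,"dx":0,"dy":0,"dz":0,"wx":0,"wy":0,"wz":0},
    {"claw":0.05,"dx":0,"dy":0,"dz":0,"wx":0,"wy":0,"wz":0},
    {"claw":0.05,"dx":0,"dy":0,"dz":0,"wx":0,"wy":0,"wz":0},
    {"claw":0.05,"dx":0,"dy":0,"dz":-0.02,"wx":0,"wy":0,"wz":0},
    {"claw":0.05,"dx":0,"dy":0,"dz":-0.04,"wx":0,"wy":0,"wz":0},
    {"claw":0.05,"dx":0,"dy":0,"dz":-0.04,"wx":0,"wy":0,"wz":0},
    {"claw":0.06,"dx":0.027,"dy":-0.02,"dz":-0.04,"wx":0,"wy":0,"wz":0},
    {"claw":0.06,"dx":0.027,"dy":-0.02,"dz":-0.01,"wx":0,"wy":0,"wz":0},
    {"claw":0.06,"dx":0.027,"dy":-0.02,"dz":0,"wx":0,"wy":0,"wz":0},
    {"claw":0.06,"dx":0.027,"dy":-0.02,"dz":0,"wx":0,"wy":0,"wz":0},
    {"claw":0.06,"dx":0.027,"dy":-0.02,"dz":0,"wx":0,"wy":0,"wz":0},
    {"claw":0.06,"dx":0,"dy":0,"dz":0,"wx":0,"wy":0,"wz":0},
    {"claw":0.06,"dx":0,"dy":0,"dz":0,"wx":0,"wy":0,"wz":0},
    {"claw":0.06,"dx":0,"dy":0,"dz":0,"wx":0,"wy":0,"wz":0}
  ]
}}

```text
t: 15.72
eef_pos: [0.5015, -0.2174, 0.2007]
tool_rot: [0.0, -0.035, 0.999, 0.0]
contact_force: [0.1, -0.6, -0.6]
gripper_width: 0.702
grasp_force: 0.0
```

```bash
python3 - <<'E'
from h import *
caps("wrist");caps("top");state()
E
```

```text
wrist yellow 2335 [272.2 179.9] [ 0.4655 -0.2476] size [0.037 0.037] z 0.0518
wrist blue 2231 [369.9 204.6] [ 0.4778 -0.1786] size [0.037 0.038] z 0.0518
wrist blue 847 [373.1 388.9] [ 0.6276 -0.159 ] size [0.055 0.013] z 0.0574
wrist purple 2884 [390.1  84.6] [ 0.3991 -0.1745] size [0.037 0.037] z 0.0517
wrist white 2392 [116.5 186.2] [ 0.4776 -0.3547] size [0.038 0.037] z 0.0519
wrist white 871 [121.1 342.3] [ 0.5996 -0.3595] size [0.021 0.054] z 0.052
top red 158 [366.2 207.3] [ 0.6262 -0.1071] size [0.038 0.036] z 0.0556
top blue 154 [393.7 265.6] [ 0.4767 -0.1752] size [0.033 0.033] z 0.0516
top purple 163 [392.  297.6] [ 0.3966 -0.1695] size [0.032 0.035] z 0.0515
t 15.82 tcp [ 0.5012 -0.2175  0.2004] ty_ang 94.01 tilt [ 2.e-04  1.e-04 -1.e+00] F [ 0.1  0.3 -0.1] w 0.703 g 0.0 q [ 0.01  0.34  0.35  1.94 -0.15  0.89  2.08]
```

Red is fully down (cap top 0.056). Yellow is at about (0.4655, -0.246), so I'll pick it next. It is the yellow cap at wrist pixel (272,180); the purple one is at (390,85).

Call:
{"fn": "drive_tool", "kwargs": {
  "increments": [
    {"claw":0.06,"dx":0.0125,"dy":-0.0087,"dz":0.01,"wx":0,"wy":0,"wz":0},
    {"claw":0.06,"dx":0.0125,"dy":-0.0087,"dz":0.02,"wx":0,"wy":0,"wz":0},
    {"claw":0.06,"dx":0.0125,"dy":-0.0087,"dz":0.02,"wx":0,"wy":0,"wz":0},
    {"claw":0.06,"dx":0,"dy":0,"dz":0.02,"wx":0,"wy":0,"wz":0},
    {"claw":0.06,"dx":0,"dy":0,"dz":0.02,"wx":0,"wy":0,"wz":0},
    {"claw":0.06,"dx":0,"dy":0,"dz":0.02,"wx":0,"wy":0,"wz":0},
    {"claw":0.06,"dx":0,"dy":0,"dz":0.02,"wx":0,"wy":0,"wz":0},
    {"claw":0.06,"dx":0,"dy":0,"dz":0.014,"wx":0,"wy":0,"wz":0},
    {"claw":0.06,"dx":0,"dy":0,"dz":0.0104,"wx":0,"wy":0,"wz":0},
    {"claw":0.06,"dx":0,"dy":0,"dz":0,"wx":0,"wy":0,"wz":0},
    {"claw":0.034,"dx":0,"dy":0,"dz":0,"wx":0,"wy":0,"wz":0},
    {"claw":0.034,"dx":0,"dy":0,"dz":0,"wx":0,"wy":0,"wz":0},
    {"claw":0.034,"dx":0,"dy":0,"dz":0,"wx":0,"wy":0,"wz":0},
    {"claw":0.034,"dx":0,"dy":0,"dz":0,"wx":0,"wy":0,"wz":0}
  ]
}}

```text
t: 17.58
eef_pos: [0.4652, -0.2471, 0.0466]
tool_rot: [0.001, -0.034, 0.999, -0.0]
contact_force: [-0.7, 0.5, 6.0]
gripper_width: 0.438
grasp_force: 25.6
```

Call:
{"fn": "drive_tool", "kwargs": {
  "increments": [
    {"claw":0.034,"dx":0,"dy":0,"dz":-0.015,"wx":0,"wy":0,"wz":0},
    {"claw":0.034,"dx":0,"dy":0,"dz":-0.03,"wx":0,"wy":0,"wz":0},
    {"claw":0.034,"dx":0,"dy":0,"dz":-0.03,"wx":0,"wy":0,"wz":0},
    {"claw":0.034,"dx":-0.014,"dy":0.015,"dz":-0.015,"wx":0,"wy":0,"wz":0},
    {"claw":0.034,"dx":-0.0285,"dy":0.0322,"dz":0,"wx":0,"wy":0,"wz":0},
    {"claw":0.034,"dx":-0.0285,"dy":0.0322,"dz":0,"wx":0,"wy":0,"wz":0},
    {"claw":0.034,"dx":-0.0285,"dy":0.0322,"dz":0,"wx":0,"wy":0,"wz":0},
    {"claw":0.034,"dx":-0.0285,"dy":0.0322,"dz":0,"wx":0,"wy":0,"wz":0},
    {"claw":0.034,"dx":-0.0285,"dy":0.0322,"dz":0,"wx":0,"wy":0,"wz":0},
    {"claw":0.034,"dx":-0.0143,"dy":0.017,"dz":0.01,"wx":0,"wy":0,"wz":0},
    {"claw":0.034,"dx":0,"dy":0,"dz":0.02,"wx":0,"wy":0,"wz":0},
    {"claw":0.034,"dx":0,"dy":0,"dz":0.015,"wx":0,"wy":0,"wz":0},
    {"claw":0.034,"dx":0,"dy":0,"dz":0.01,"wx":0,"wy":0,"wz":0},
    {"claw":0.034,"dx":0,"dy":0,"dz":0,"wx":0,"wy":0,"wz":0},
    {"claw":0.034,"dx":0,"dy":0,"dz":0,"wx":0,"wy":0,"wz":0},
    {"claw":0.034,"dx":0,"dy":0,"dz":0,"wx":0,"wy":0,"wz":0}
  ]
}}

```text
t: 19.58
eef_pos: [0.6225, -0.0428, 0.0816]
tool_rot: [0.001, -0.034, 0.999, 0.0]
contact_force: [0.6, 0.9, -1.1]
gripper_width: 0.436
grasp_force: 25.4
```

```bash
python3 - <<'E'
from h import *
togo(.6230,-.0434,.075)
E
python3 look.py w5|cut -c1-110
```

```text
t 19.57 tcp [ 0.6225 -0.0428  0.0816] ty_ang 93.91 tilt [ 1.2e-03  1.0e-04 -1.0e+00] F [ 0.6  0.9 -1.1] w 0.436 g 25.4 q [-0.24  0.61  0.28  1.83 -0.24  0.73  1.81]
togo [-0.0005 -0.0006  0.0066]
t 19.57 tcp [ 0.6225 -0.0428  0.0816] ty_ang 93.91 tilt [ 1.2e-03  1.0e-04 -1.0e+00] F [ 0.6  0.9 -1.1] w 0.43
red 1681 [171.4 224.1] med [ 0.5995 -0.1116  0.0209] z90 0.022 at20 [ 0.5998 -0.1118  0.02  ] at52 [ 0.5914 -0
red 6852 [153.3 304.7] med [ 0.6249 -0.1074  0.0558] z90 0.057 at20 [ 0.6427 -0.1223  0.02  ] at52 [ 0.6266 -0
yellow 1579 [310.4 224.9] med [ 0.5953 -0.0456  0.0208] z90 0.022 at20 [ 0.5956 -0.0455  0.02  ] at52 [ 0.5879
yellow 9998 [312.4 344.8] med [ 0.62   -0.0428  0.0867] z90 0.087 at20 [ 0.6599 -0.04    0.02  ] at52 [ 0.6407
blue 1431 [448.  225.2] med [0.5907 0.0189 0.0208] z90 0.022 at20 [0.5911 0.0201 0.02  ] at52 [0.5842 0.008 ] 
blue 12939 [ 57.9 315.6] med [ 0.6384 -0.1537  0.0468] z90 0.058 at20 [ 0.6522 -0.1713  0.02  ] at52 [ 0.6344 
blue 463 [187.9 345.7] med [ 0.6717 -0.1081  0.01  ] z90 0.011 at20 [ 0.665  -0.1052  0.02  ] at52 [ 0.6449 -0
blue 9669 [566.7 365.6] med [0.666  0.1113 0.01  ] z90 0.015 at20 [0.6629 0.0961 0.02  ] at52 [0.6432 0.0704] 
blue 2855 [312.7 400.7] med [ 0.7035 -0.0367  0.01  ] z90 0.011 at20 [ 0.6944 -0.0375  0.02  ] at52 [ 0.669  -
```

Call:
{"fn": "drive_tool", "kwargs": {
  "increments": [
    {"claw":0.034,"dx":0,"dy":-0.0006,"dz":0.006,"wx":0,"wy":0,"wz":0},
    {"claw":0.034,"dx":0,"dy":0,"dz":0.004,"wx":0,"wy":0,"wz":0},
    {"claw":0.034,"dx":0,"dy":0,"dz":0.004,"wx":0,"wy":0,"wz":0},
    {"claw":0.034,"dx":0,"dy":0,"dz":0.004,"wx":0,"wy":0,"wz":0},
    {"claw":0.034,"dx":0,"dy":0,"dz":0.004,"wx":0,"wy":0,"wz":0},
    {"claw":0.034,"dx":0,"dy":0,"dz":0.0,"wx":0,"wy":0,"wz":0}
  ]
}}

```text
t: 20.38
eef_pos: [0.6218, -0.0433, 0.0585]
tool_rot: [-0.0, -0.034, 0.999, 0.0]
contact_force: [0.2, 0.3, -0.3]
gripper_width: 0.437
grasp_force: 25.4
```

Call:
{"fn": "drive_tool", "kwargs": {
  "increments": [
    {"claw":0.034,"dx":0,"dy":0,"dz":0.004,"wx":0,"wy":0,"wz":0},
    {"claw":0.034,"dx":0,"dy":0,"dz":0.004,"wx":0,"wy":0,"wz":0},
    {"claw":0.034,"dx":0,"dy":0,"dz":0,"wx":0,"wy":0,"wz":0},
    {"claw":0.034,"dx":0,"dy":0,"dz":0,"wx":0,"wy":0,"wz":0},
    {"claw":0.05,"dx":0,"dy":0,"dz":0,"wx":0,"wy":0,"wz":0},
    {"claw":0.05,"dx":0,"dy":0,"dz":0,"wx":0,"wy":0,"wz":0},
    {"claw":0.05,"dx":0,"dy":0,"dz":0,"wx":0,"wy":0,"wz":0},
    {"claw":0.05,"dx":0,"dy":0,"dz":-0.02,"wx":0,"wy":0,"wz":0},
    {"claw":0.05,"dx":0,"dy":0,"dz":-0.04,"wx":0,"wy":0,"wz":0},
    {"claw":0.05,"dx":0,"dy":0,"dz":-0.04,"wx":0,"wy":0,"wz":0},
    {"claw":0.06,"dx":0.026,"dy":-0.022,"dz":-0.04,"wx":0,"wy":0,"wz":0},
    {"claw":0.06,"dx":0.026,"dy":-0.022,"dz":-0.01,"wx":0,"wy":0,"wz":0},
    {"claw":0.06,"dx":0.026,"dy":-0.022,"dz":0,"wx":0,"wy":0,"wz":0},
    {"claw":0.06,"dx":0.026,"dy":-0.022,"dz":0,"wx":0,"wy":0,"wz":0},
    {"claw":0.06,"dx":0.026,"dy":-0.022,"dz":0,"wx":0,"wy":0,"wz":0},
    {"claw":0.06,"dx":0,"dy":0,"dz":0,"wx":0,"wy":0,"wz":0},
    {"claw":0.06,"dx":0,"dy":0,"dz":0,"wx":0,"wy":0,"wz":0},
    {"claw":0.06,"dx":0,"dy":0,"dz":0,"wx":0,"wy":0,"wz":0}
  ]
}}

```text
t: 22.62
eef_pos: [0.5008, -0.1609, 0.2013]
tool_rot: [0.0, -0.035, 0.999, 0.0]
contact_force: [-0.0, -0.2, 1.2]
gripper_width: 0.698
grasp_force: 0.0
```

```bash
python3 - <<'E'
from h import *
caps("wrist");caps("top");togo(.4778,-.177,.046)
E
```

```text
wrist red 1795 [364.8 387.5] [ 0.6265 -0.1093] size [0.038 0.037] z 0.0558
wrist blue 2216 [290.5 200. ] [ 0.478  -0.1779] size [0.037 0.037] z 0.0518
wrist purple 2860 [303.8  79. ] [ 0.399  -0.1737] size [0.038 0.037] z 0.0517
wrist white 2479 [ 35.5 180.9] [ 0.4774 -0.3541] size [0.037 0.038] z 0.0519
wrist white 1079 [ 52.8 340.7] [ 0.6018 -0.3564] size [0.026 0.059] z 0.0521
wrist white 532 [  9.2 396.9] [ 0.6564 -0.3978] size [0.03  0.019] z 0.0501
top red 154 [366.3 207.3] [ 0.6262 -0.1075] size [0.037 0.036] z 0.0556
top yellow 165 [340.1 209.2] [ 0.6211 -0.0403] size [0.037 0.036] z 0.0555
top white 168 [464.2 266.1] [ 0.4764 -0.3525] size [0.036 0.035] z 0.0514
t 22.73 tcp [ 0.5006 -0.1611  0.201 ] ty_ang 94.01 tilt [ 2.e-04  1.e-04 -1.e+00] F [-0.4  0.1 -0.1] w 0.7 g 0.0 q [-0.12  0.31  0.38  1.99 -0.15  0.87  1.98]
togo [ 0.0239 -0.0143  0.155 ]
```

Yellow is down as well (cap 0.0555). Blue is at (0.478, -0.1775), so I'll pick that.

Call:
{"fn": "drive_tool", "kwargs": {
  "increments": [
    {"claw":0.06,"dx":0.012,"dy":-0.0075,"dz":0.01,"wx":0,"wy":0,"wz":0},
    {"claw":0.06,"dx":0.012,"dy":-0.0075,"dz":0.02,"wx":0,"wy":0,"wz":0},
    {"claw":0.06,"dx":0,"dy":0,"dz":0.02,"wx":0,"wy":0,"wz":0},
    {"claw":0.06,"dx":0,"dy":0,"dz":0.02,"wx":0,"wy":0,"wz":0},
    {"claw":0.06,"dx":0,"dy":0,"dz":0.02,"wx":0,"wy":0,"wz":0},
    {"claw":0.06,"dx":0,"dy":0,"dz":0.02,"wx":0,"wy":0,"wz":0},
    {"claw":0.06,"dx":0,"dy":0,"dz":0.02,"wx":0,"wy":0,"wz":0},
    {"claw":0.06,"dx":0,"dy":0,"dz":0.015,"wx":0,"wy":0,"wz":0},
    {"claw":0.06,"dx":0,"dy":0,"dz":0.01,"wx":0,"wy":0,"wz":0},
    {"claw":0.06,"dx":0,"dy":0,"dz":0,"wx":0,"wy":0,"wz":0},
    {"claw":0.034,"dx":0,"dy":0,"dz":0,"wx":0,"wy":0,"wz":0},
    {"claw":0.034,"dx":0,"dy":0,"dz":0,"wx":0,"wy":0,"wz":0},
    {"claw":0.034,"dx":0,"dy":0,"dz":0,"wx":0,"wy":0,"wz":0},
    {"claw":0.034,"dx":0,"dy":0,"dz":0,"wx":0,"wy":0,"wz":0}
  ]
}}

```text
t: 24.48
eef_pos: [0.4775, -0.1787, 0.0465]
tool_rot: [0.001, -0.034, 0.999, -0.0]
contact_force: [-0.5, -0.4, 6.2]
gripper_width: 0.438
grasp_force: 25.6
```

Call:
{"fn": "drive_tool", "kwargs": {
  "increments": [
    {"claw":0.034,"dx":0,"dy":0,"dz":-0.015,"wx":0,"wy":0,"wz":0},
    {"claw":0.034,"dx":0,"dy":0,"dz":-0.03,"wx":0,"wy":0,"wz":0},
    {"claw":0.034,"dx":0,"dy":0,"dz":-0.03,"wx":0,"wy":0,"wz":0},
    {"claw":0.034,"dx":-0.0128,"dy":0.016,"dz":-0.015,"wx":0,"wy":0,"wz":0},
    {"claw":0.034,"dx":-0.0256,"dy":0.0319,"dz":0,"wx":0,"wy":0,"wz":0},
    {"claw":0.034,"dx":-0.0256,"dy":0.0319,"dz":0,"wx":0,"wy":0,"wz":0},
    {"claw":0.034,"dx":-0.0256,"dy":0.0319,"dz":0,"wx":0,"wy":0,"wz":0},
    {"claw":0.034,"dx":-0.0256,"dy":0.0319,"dz":0,"wx":0,"wy":0,"wz":0},
    {"claw":0.034,"dx":-0.0256,"dy":0.0319,"dz":0,"wx":0,"wy":0,"wz":0},
    {"claw":0.034,"dx":-0.0128,"dy":0.016,"dz":0.01,"wx":0,"wy":0,"wz":0},
    {"claw":0.034,"dx":0,"dy":0,"dz":0.02,"wx":0,"wy":0,"wz":0},
    {"claw":0.034,"dx":0,"dy":0,"dz":0.015,"wx":0,"wy":0,"wz":0},
    {"claw":0.034,"dx":0,"dy":0,"dz":0.01,"wx":0,"wy":0,"wz":0},
    {"claw":0.034,"dx":0,"dy":0,"dz":0,"wx":0,"wy":0,"wz":0},
    {"claw":0.034,"dx":0,"dy":0,"dz":0,"wx":0,"wy":0,"wz":0},
    {"claw":0.034,"dx":0,"dy":0,"dz":0,"wx":0,"wy":0,"wz":0}
  ]
}}

```text
t: 26.48
eef_pos: [0.6176, 0.0229, 0.0816]
tool_rot: [0.001, -0.034, 0.999, 0.0]
contact_force: [-0.3, -0.4, -1.5]
gripper_width: 0.437
grasp_force: 25.3
```

```bash
python3 - <<'E'
from h import *
togo(.6182,.0224,.0585)
E
python3 look.py w6|grep blue|cut -c1-110
```

```text
t 26.48 tcp [0.6176 0.0229 0.0816] ty_ang 93.9 tilt [ 1.2e-03  2.0e-04 -1.0e+00] F [-0.3 -0.4 -1.5] w 0.437 g 25.3 q [-0.35  0.61  0.29  1.84 -0.25  0.73  1.72]
togo [-0.0006 -0.0006  0.0231]
blue 18159 [559.7 285.5] med [0.6058 0.1341 0.0333] z90 0.058 at20 [0.613  0.1468 0.02  ] at52 [0.6014 0.1238]
blue 1470 [310.3 225.9] med [0.5907 0.0199 0.0208] z90 0.022 at20 [0.5911 0.0202 0.02  ] at52 [0.5834 0.0199] 
blue 12800 [312.6 358.9] med [0.6204 0.0233 0.0865] z90 0.087 at20 [0.6634 0.0264 0.02  ] at52 [0.6427 0.0249]
blue 6973 [ 53.6 368.8] med [ 0.6846 -0.1204  0.0101] z90 0.011 at20 [ 0.6791 -0.1114  0.02  ] at52 [ 0.6557 -
blue 440 [187.5 346.1] med [ 0.6669 -0.0422  0.01  ] z90 0.011 at20 [ 0.6604 -0.0397  0.02  ] at52 [ 0.6402 -0
blue 61 [499.2 412.8] med [0.6961 0.137  0.012 ] z90 0.018 at20 [0.6902 0.1321 0.02  ] at52 [0.6647 0.1117] at
```

Call:
{"fn": "drive_tool", "kwargs": {
  "increments": [
    {"claw":0.034,"dx":-0.0004,"dy":-0.0006,"dz":0.006,"wx":0,"wy":0,"wz":0},
    {"claw":0.034,"dx":0,"dy":0,"dz":0.004,"wx":0,"wy":0,"wz":0},
    {"claw":0.034,"dx":0,"dy":0,"dz":0.004,"wx":0,"wy":0,"wz":0},
    {"claw":0.034,"dx":0,"dy":0,"dz":0.004,"wx":0,"wy":0,"wz":0},
    {"claw":0.034,"dx":0,"dy":0,"dz":0.004,"wx":0,"wy":0,"wz":0},
    {"claw":0.034,"dx":0,"dy":0,"dz":0.0,"wx":0,"wy":0,"wz":0}
  ]
}}

```text
t: 27.28
eef_pos: [0.6173, 0.0225, 0.0585]
tool_rot: [-0.0, -0.034, 0.999, -0.0]
contact_force: [-0.3, -0.8, -1.1]
gripper_width: 0.432
grasp_force: 25.3
```

Call:
{"fn": "drive_tool", "kwargs": {
  "increments": [
    {"claw":0.034,"dx":0,"dy":0,"dz":0.004,"wx":0,"wy":0,"wz":0},
    {"claw":0.034,"dx":0,"dy":0,"dz":0.004,"wx":0,"wy":0,"wz":0},
    {"claw":0.034,"dx":0,"dy":0,"dz":0,"wx":0,"wy":0,"wz":0},
    {"claw":0.034,"dx":0,"dy":0,"dz":0,"wx":0,"wy":0,"wz":0},
    {"claw":0.05,"dx":0,"dy":0,"dz":0,"wx":0,"wy":0,"wz":0},
    {"claw":0.05,"dx":0,"dy":0,"dz":0,"wx":0,"wy":0,"wz":0},
    {"claw":0.05,"dx":0,"dy":0,"dz":0,"wx":0,"wy":0,"wz":0},
    {"claw":0.05,"dx":0,"dy":0,"dz":-0.02,"wx":0,"wy":0,"wz":0},
    {"claw":0.05,"dx":0,"dy":0,"dz":-0.05,"wx":0,"wy":0,"wz":0},
    {"claw":0.05,"dx":0,"dy":0,"dz":-0.05,"wx":0,"wy":0,"wz":0},
    {"claw":0.06,"dx":0.016,"dy":-0.0394,"dz":-0.03,"wx":0,"wy":0,"wz":0},
    {"claw":0.06,"dx":0.016,"dy":-0.0394,"dz":0,"wx":0,"wy":0,"wz":0},
    {"claw":0.06,"dx":0.016,"dy":-0.0394,"dz":0,"wx":0,"wy":0,"wz":0},
    {"claw":0.06,"dx":0.016,"dy":-0.0394,"dz":0,"wx":0,"wy":0,"wz":0},
    {"claw":0.06,"dx":0.016,"dy":-0.0394,"dz":0,"wx":0,"wy":0,"wz":0},
    {"claw":0.06,"dx":0.016,"dy":-0.0394,"dz":0,"wx":0,"wy":0,"wz":0},
    {"claw":0.06,"dx":0.016,"dy":-0.0394,"dz":0,"wx":0,"wy":0,"wz":0},
    {"claw":0.06,"dx":0.016,"dy":-0.0394,"dz":0,"wx":0,"wy":0,"wz":0},
    {"claw":0.06,"dx":0,"dy":0,"dz":0,"wx":0,"wy":0,"wz":0},
    {"claw":0.06,"dx":0,"dy":0,"dz":0,"wx":0,"wy":0,"wz":0}
  ]
}}

```text
t: 29.78
eef_pos: [0.5117, -0.3004, 0.2018]
tool_rot: [0.001, -0.034, 0.999, 0.0]
contact_force: [-0.1, 0.1, 0.5]
gripper_width: 0.705
grasp_force: 0.0
```

```bash
python3 - <<'E'
from h import *
get_obs();cam("top");caps("wrist");caps("top");togo(.4774,-.354,.046)
E
```

```text
wrist yellow 1913 [615.8 384.9] [ 0.6211 -0.0457] size [0.038 0.036] z 0.0555
wrist purple 3086 [517.   76.8] [ 0.3992 -0.1757] size [0.037 0.038] z 0.0515
wrist white 2316 [234.8 179.7] [ 0.4779 -0.3556] size [0.038 0.037] z 0.0518
wrist white 377 [250.3 352.3] [ 0.6123 -0.3413] size [0.038 0.02 ] z 0.0521
top red 151 [366.3 207.1] [ 0.6268 -0.1074] size [0.034 0.036] z 0.0556
top yellow 166 [340.1 209.1] [ 0.6213 -0.0403] size [0.038 0.036] z 0.0553
top blue 130 [314.5 210.3] [0.6177 0.0251] size [0.034 0.033] z 0.0554
top purple 162 [392.  297.6] [ 0.3966 -0.1696] size [0.033 0.036] z 0.0518
t 29.93 tcp [ 0.5122 -0.2993  0.2012] ty_ang 94.05 tilt [ 5.e-04  6.e-04 -1.e+00] F [ 0.2  1.  -0.2] w 0.699 g 0.0 q [ 0.1   0.42  0.43  1.83 -0.21  0.93  2.26]
togo [ 0.0386 -0.0522  0.1551]
```

Blue is down (0.0554). Next is white, the last jar.

Call:
{"fn": "drive_tool", "kwargs": {
  "increments": [
    {"claw":0.06,"dx":0.0128,"dy":-0.0177,"dz":0.01,"wx":0,"wy":0,"wz":0},
    {"claw":0.06,"dx":0.0128,"dy":-0.0177,"dz":0.02,"wx":0,"wy":0,"wz":0},
    {"claw":0.06,"dx":0.0128,"dy":-0.0176,"dz":0.02,"wx":0,"wy":0,"wz":0},
    {"claw":0.06,"dx":0,"dy":0,"dz":0.02,"wx":0,"wy":0,"wz":0},
    {"claw":0.06,"dx":0,"dy":0,"dz":0.02,"wx":0,"wy":0,"wz":0},
    {"claw":0.06,"dx":0,"dy":0,"dz":0.02,"wx":0,"wy":0,"wz":0},
    {"claw":0.06,"dx":0,"dy":0,"dz":0.02,"wx":0,"wy":0,"wz":0},
    {"claw":0.06,"dx":0,"dy":0,"dz":0.015,"wx":0,"wy":0,"wz":0},
    {"claw":0.06,"dx":0,"dy":0,"dz":0.01,"wx":0,"wy":0,"wz":0},
    {"claw":0.06,"dx":0,"dy":0,"dz":0,"wx":0,"wy":0,"wz":0},
    {"claw":0.034,"dx":0,"dy":0,"dz":0,"wx":0,"wy":0,"wz":0},
    {"claw":0.034,"dx":0,"dy":0,"dz":0,"wx":0,"wy":0,"wz":0},
    {"claw":0.034,"dx":0,"dy":0,"dz":0,"wx":0,"wy":0,"wz":0},
    {"claw":0.034,"dx":0,"dy":0,"dz":0,"wx":0,"wy":0,"wz":0}
  ]
}}

```text
t: 31.68
eef_pos: [0.4772, -0.3567, 0.0466]
tool_rot: [0.001, -0.034, 0.999, -0.0]
contact_force: [-1.0, 0.1, 5.8]
gripper_width: 0.432
grasp_force: 25.5
```

Call:
{"fn": "drive_tool", "kwargs": {
  "increments": [
    {"claw":0.034,"dx":0,"dy":0,"dz":-0.015,"wx":0,"wy":0,"wz":0},
    {"claw":0.034,"dx":0,"dy":0,"dz":-0.03,"wx":0,"wy":0,"wz":0},
    {"claw":0.034,"dx":0,"dy":0,"dz":-0.03,"wx":0,"wy":0,"wz":0},
    {"claw":0.034,"dx":-0.0075,"dy":0.0198,"dz":-0.025,"wx":0,"wy":0,"wz":0},
    {"claw":0.034,"dx":-0.015,"dy":0.0395,"dz":0,"wx":0,"wy":0,"wz":0},
    {"claw":0.034,"dx":-0.015,"dy":0.0395,"dz":0,"wx":0,"wy":0,"wz":0},
    {"claw":0.034,"dx":-0.015,"dy":0.0395,"dz":0,"wx":0,"wy":0,"wz":0},
    {"claw":0.034,"dx":-0.015,"dy":0.0395,"dz":0,"wx":0,"wy":0,"wz":0},
    {"claw":0.034,"dx":-0.015,"dy":0.0395,"dz":0,"wx":0,"wy":0,"wz":0},
    {"claw":0.034,"dx":-0.015,"dy":0.0395,"dz":0,"wx":0,"wy":0,"wz":0},
    {"claw":0.034,"dx":-0.015,"dy":0.0395,"dz":0,"wx":0,"wy":0,"wz":0},
    {"claw":0.034,"dx":-0.015,"dy":0.0395,"dz":0,"wx":0,"wy":0,"wz":0},
    {"claw":0.034,"dx":-0.015,"dy":0.0395,"dz":0,"wx":0,"wy":0,"wz":0},
    {"claw":0.034,"dx":-0.015,"dy":0.0395,"dz":0,"wx":0,"wy":0,"wz":0},
    {"claw":0.034,"dx":-0.0079,"dy":0.0203,"dz":0.01,"wx":0,"wy":0,"wz":0},
    {"claw":0.034,"dx":0,"dy":0,"dz":0.03,"wx":0,"wy":0,"wz":0},
    {"claw":0.034,"dx":0,"dy":0,"dz":0.015,"wx":0,"wy":0,"wz":0},
    {"claw":0.034,"dx":0,"dy":0,"dz":0.01,"wx":0,"wy":0,"wz":0},
    {"claw":0.034,"dx":0,"dy":0,"dz":0,"wx":0,"wy":0,"wz":0},
    {"claw":0.034,"dx":0,"dy":0,"dz":0,"wx":0,"wy":0,"wz":0}
  ]
}}

```text
t: 34.17
eef_pos: [0.6126, 0.0888, 0.0817]
tool_rot: [0.001, -0.034, 0.999, 0.0]
contact_force: [0.4, 0.6, -1.4]
gripper_width: 0.436
grasp_force: 25.3
```

```bash
python3 - <<'E'
from h import *
cam("top");cam("top");togo(.6135,.0883,.0585)
E
```

```text
t 34.27 tcp [0.6125 0.089  0.0817] ty_ang 93.9 tilt [ 1.4e-03  4.0e-04 -1.0e+00] F [ 0.7 -0.5 -0.9] w 0.433 g 25.3 q [-0.48  0.61  0.33  1.84 -0.28  0.73  1.64]
togo [-0.0009 -0.0008  0.0232]
```

Call:
{"fn": "drive_tool", "kwargs": {
  "increments": [
    {"claw":0.034,"dx":-0.0009,"dy":-0.0008,"dz":0.006,"wx":0,"wy":0,"wz":0},
    {"claw":0.034,"dx":0,"dy":0,"dz":0.004,"wx":0,"wy":0,"wz":0},
    {"claw":0.034,"dx":0,"dy":0,"dz":0.004,"wx":0,"wy":0,"wz":0},
    {"claw":0.034,"dx":0,"dy":0,"dz":0.004,"wx":0,"wy":0,"wz":0},
    {"claw":0.034,"dx":0,"dy":0,"dz":0.004,"wx":0,"wy":0,"wz":0},
    {"claw":0.034,"dx":0,"dy":0,"dz":0.0,"wx":0,"wy":0,"wz":0}
  ]
}}

```text
t: 35.02
eef_pos: [0.6127, 0.0884, 0.0585]
tool_rot: [-0.0, -0.034, 0.999, -0.0]
contact_force: [0.3, -0.7, -0.2]
gripper_width: 0.434
grasp_force: 25.3
```

Call:
{"fn": "drive_tool", "kwargs": {
  "increments": [
    {"claw":0.034,"dx":0,"dy":0,"dz":0.004,"wx":0,"wy":0,"wz":0},
    {"claw":0.034,"dx":0,"dy":0,"dz":0.004,"wx":0,"wy":0,"wz":0},
    {"claw":0.034,"dx":0,"dy":0,"dz":0,"wx":0,"wy":0,"wz":0},
    {"claw":0.034,"dx":0,"dy":0,"dz":0,"wx":0,"wy":0,"wz":0},
    {"claw":0.05,"dx":0,"dy":0,"dz":0,"wx":0,"wy":0,"wz":0},
    {"claw":0.05,"dx":0,"dy":0,"dz":0,"wx":0,"wy":0,"wz":0},
    {"claw":0.05,"dx":0,"dy":0,"dz":0,"wx":0,"wy":0,"wz":0},
    {"claw":0.05,"dx":0,"dy":0,"dz":-0.02,"wx":0,"wy":0,"wz":0},
    {"claw":0.05,"dx":0,"dy":0,"dz":-0.04,"wx":0,"wy":0,"wz":0},
    {"claw":0.05,"dx":0,"dy":0,"dz":-0.04,"wx":0,"wy":0,"wz":0},
    {"claw":0.07,"dx":-0.01,"dy":-0.025,"dz":-0.04,"wx":0,"wy":0,"wz":0},
    {"claw":0.07,"dx":-0.01,"dy":-0.025,"dz":-0.02,"wx":0,"wy":0,"wz":0},
    {"claw":0.07,"dx":-0.01,"dy":-0.025,"dz":-0.01,"wx":0,"wy":0,"wz":0},
    {"claw":0.07,"dx":-0.01,"dy":-0.025,"dz":0,"wx":0,"wy":0,"wz":0},
    {"claw":0.07,"dx":0,"dy":0,"dz":0,"wx":0,"wy":0,"wz":0},
    {"claw":0.07,"dx":0,"dy":0,"dz":0,"wx":0,"wy":0,"wz":0},
    {"claw":0.07,"dx":0,"dy":0,"dz":0,"wx":0,"wy":0,"wz":0}
  ]
}}

```text
t: 37.15
eef_pos: [0.6594, -0.0071, 0.221]
tool_rot: [-0.0, -0.035, 0.999, 0.0]
contact_force: [-0.1, 0.6, -0.9]
gripper_width: 0.822
grasp_force: 0.0
```

```bash
python3 look.py w7|grep red; python3 - <<'E'
from h import *
caps("wrist");caps("top");togo(.6736,-.0075,.097)
E
```

```text
red 632 [186.9 136.1] med [ 0.5999 -0.1104  0.0209] z90 0.022 at20 [ 0.6    -0.1117  0.02  ] at52 [ 0.5989 -0.1016] at94 [ 0.5976 -0.0885]
red 2267 [177.3 175.6] med [ 0.6272 -0.1079  0.0558] z90 0.057 at20 [ 0.6319 -0.12    0.02  ] at52 [ 0.6277 -0.1092] at94 [ 0.6221 -0.0949]
red 1495 [310.1 262.6] med [ 0.6741 -0.0075  0.0932] z90 0.094 at20 [ 0.6993 -0.0061  0.02  ] at52 [ 0.6883 -0.0067] at94 [ 0.6739 -0.0074]
red 2611 [303.5 402.1] med [ 0.8429 -0.0033  0.0226] z90 0.026 at20 [ 0.8435 -0.0024  0.02  ] at52 [ 0.818  -0.0034] at94 [ 0.7846 -0.0046]
wrist red 2231 [177.7 175.6] [ 0.6277 -0.109 ] size [0.037 0.038] z 0.0558
wrist yellow 2136 [265.4 171.3] [ 0.6199 -0.0445] size [0.037 0.037] z 0.0558
wrist blue 2088 [356.6 176.2] [0.6187 0.0227] size [0.037 0.037] z 0.0558
wrist blue 385 [124.8 277.3] [ 0.7112 -0.153 ] size [0.018 0.011] z 0.0573
wrist blue 380 [495.6 279.4] [0.6919 0.1416] size [0.018 0.011] z 0.0573
wrist white 2268 [445.5 175.8] [0.6137 0.0881] size [0.038 0.038] z 0.0557
top red 161 [366.2 207.3] [ 0.6263 -0.1073] size [0.037 0.036] z 0.0556
top blue 46 [269.7 202.2] [0.6385 0.1405] size [0.036 0.008] z 0.0574
top purple 161 [392.  297.6] [ 0.3966 -0.1696] size [0.032 0.036] z 0.0514
top white 75 [285.7 211.4] [0.6144 0.099 ] size [0.034 0.018] z 0.0558
t 37.3 tcp [ 0.6595 -0.0077  0.2209] ty_ang 93.99 tilt [-3.e-04  3.e-04 -1.e+00] F [-0.3  0.1 -0.5] w 0.819 g 0.0 q [-0.37  0.51  0.41  1.65 -0.23  1.03  1.75]
togo [-0.0141 -0.0008  0.1239]
```

View pics/w7.png

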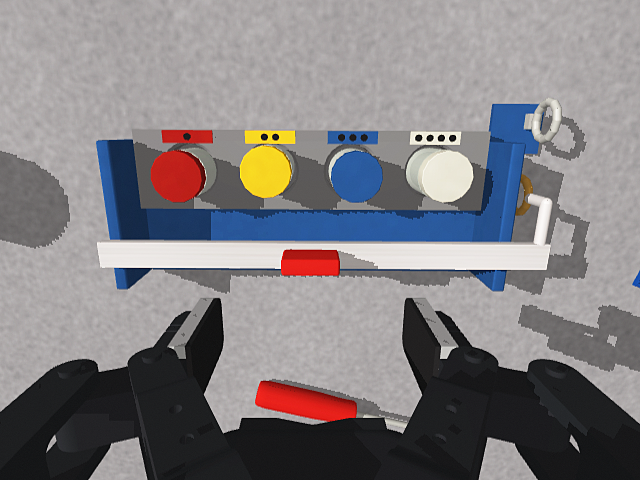

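All four jars sit in their pockets with cap tops at 0.056: red (178,175), yellow (265,171), blue (356,176) and white (446,176). Now I grip the fin at (310,262) and pull the bar home.

Call:
{"fn": "drive_tool", "kwargs": {
  "newtons": 35,
  "increments": [
    {"claw":0.07,"dx":-0.0072,"dy":0,"dz":0.03,"wx":0,"wy":0,"wz":0},
    {"claw":0.07,"dx":-0.0072,"dy":0,"dz":0.03,"wx":0,"wy":0,"wz":0},
    {"claw":0.07,"dx":0,"dy":0,"dz":0.03,"wx":0,"wy":0,"wz":0},
    {"claw":0.07,"dx":0,"dy":0,"dz":0.02,"wx":0,"wy":0,"wz":0},
    {"claw":0.07,"dx":0,"dy":0,"dz":0.0125,"wx":0,"wy":0,"wz":0},
    {"claw":0.07,"dx":0,"dy":0,"dz":0,"wx":0,"wy":0,"wz":0},
    {"claw":0.036,"dx":0,"dy":0,"dz":0,"wx":0,"wy":0,"wz":0},
    {"claw":0.036,"dx":0,"dy":0,"dz":0,"wx":0,"wy":0,"wz":0},
    {"claw":0.036,"dx":0,"dy":0,"dz":0,"wx":0,"wy":0,"wz":0},
    {"claw":0.036,"dx":0,"dy":0,"dz":0,"wx":0,"wy":0,"wz":0},
    {"claw":0.036,"dx":0.008,"dy":0,"dz":0,"wx":0,"wy":0,"wz":0},
    {"claw":0.036,"dx":0.008,"dy":0,"dz":0,"wx":0,"wy":0,"wz":0},
    {"claw":0.036,"dx":0.008,"dy":0,"dz":0,"wx":0,"wy":0,"wz":0},
    {"claw":0.036,"dx":0.008,"dy":0,"dz":0,"wx":0,"wy":0,"wz":0},
    {"claw":0.036,"dx":0.008,"dy":0,"dz":0,"wx":0,"wy":0,"wz":0},
    {"claw":0.036,"dx":0.006,"dy":0,"dz":0,"wx":0,"wy":0,"wz":0},
    {"claw":0.036,"dx":0.004,"dy":0,"dz":0,"wx":0,"wy":0,"wz":0},
    {"claw":0.036,"dx":0,"dy":0,"dz":0,"wx":0,"wy":0,"wz":0}
  ]
}}

```text
t: 39.55
eef_pos: [0.6247, -0.0108, 0.0997]
tool_rot: [0.001, -0.034, 0.999, 0.0]
contact_force: [1.2, 0.2, 8.2]
gripper_width: 0.459
grasp_force: 36.5
```

Call:
{"fn": "drive_tool", "kwargs": {
  "increments": [
    {"claw":0.036,"dx":0.003,"dy":0,"dz":0,"wx":0,"wy":0,"wz":0},
    {"claw":0.036,"dx":0.003,"dy":0,"dz":0,"wx":0,"wy":0,"wz":0},
    {"claw":0.036,"dx":0.002,"dy":0,"dz":0,"wx":0,"wy":0,"wz":0},
    {"claw":0.036,"dx":0.002,"dy":0,"dz":0,"wx":0,"wy":0,"wz":0},
    {"claw":0.036,"dx":0,"dy":0,"dz":0,"wx":0,"wy":0,"wz":0}
  ]
}}

```text
t: 40.17
eef_pos: [0.6168, -0.0113, 0.0997]
tool_rot: [0.003, -0.034, 0.999, 0.0]
contact_force: [6.0, 0.1, 1.8]
gripper_width: 0.455
grasp_force: 35.9
```

Call:
{"fn": "drive_tool", "kwargs": {
  "increments": [
    {"claw":0.036,"dx":0.0015,"dy":0,"dz":0,"wx":0,"wy":0,"wz":0},
    {"claw":0.036,"dx":0.0015,"dy":0,"dz":0,"wx":0,"wy":0,"wz":0},
    {"claw":0.036,"dx":0,"dy":0,"dz":0,"wx":0,"wy":0,"wz":0}
  ]
}}

```text
t: 40.55
eef_pos: [0.6166, -0.0114, 0.0998]
tool_rot: [0.006, -0.034, 0.999, -0.0]
contact_force: [15.6, 0.8, -8.3]
gripper_width: 0.458
grasp_force: 36.8
```

The bar is at its home stop (15 N). Releasing, then over to look at the hook.

Call:
{"fn": "drive_tool", "kwargs": {
  "increments": [
    {"claw":0.036,"dx":-0.003,"dy":0,"dz":0,"wx":0,"wy":0,"wz":0},
    {"claw":0.07,"dx":0,"dy":0,"dz":0,"wx":0,"wy":0,"wz":0},
    {"claw":0.07,"dx":0,"dy":0,"dz":0,"wx":0,"wy":0,"wz":0},
    {"claw":0.07,"dx":0,"dy":0,"dz":0,"wx":0,"wy":0,"wz":0},
    {"claw":0.07,"dx":0,"dy":0,"dz":-0.02,"wx":0,"wy":0,"wz":0},
    {"claw":0.07,"dx":0,"dy":0,"dz":-0.04,"wx":0,"wy":0,"wz":0},
    {"claw":0.07,"dx":0.012,"dy":0.0398,"dz":-0.04,"wx":0,"wy":0,"wz":0},
    {"claw":0.07,"dx":0.012,"dy":0.0398,"dz":-0.04,"wx":0,"wy":0,"wz":0},
    {"claw":0.07,"dx":0.012,"dy":0.0398,"dz":-0.01,"wx":0,"wy":0,"wz":0},
    {"claw":0.07,"dx":0.012,"dy":0.0398,"dz":0,"wx":0,"wy":0,"wz":0},
    {"claw":0.07,"dx":0.012,"dy":0.0398,"dz":0,"wx":0,"wy":0,"wz":0},
    {"claw":0.07,"dx":0.012,"dy":0.0398,"dz":0,"wx":0,"wy":0,"wz":0},
    {"claw":0.07,"dx":0.012,"dy":0.0398,"dz":0,"wx":0,"wy":0,"wz":0},
    {"claw":0.07,"dx":0.012,"dy":0.0398,"dz":0,"wx":0,"wy":0,"wz":0},
    {"claw":0.07,"dx":0,"dy":0,"dz":0,"wx":0,"wy":0,"wz":0},
    {"claw":0.07,"dx":0,"dy":0,"dz":0,"wx":0,"wy":0,"wz":0},
    {"claw":0.07,"dx":0,"dy":0,"dz":0,"wx":0,"wy":0,"wz":0}
  ]
}}

```text
t: 42.68
eef_pos: [0.4974, 0.2978, 0.249]
tool_rot: [0.0, -0.033, 0.999, -0.0]
contact_force: [0.2, -0.5, 0.2]
gripper_width: 0.821
grasp_force: 0.0
```

```bash
python3 look.py w8|cut -c1-200; python3 - <<'E'
from h import *
f=np.load("w8.npz");K,R,C,d=f["K"],f["R"],f["C"],f["d"];p=cv2.imread("pics/w8.png")[:,:,::-1].copy();P=cloud(d,K,R,C)
m=mask(p,"green").astype(bool)&(abs(P[...,2]-.07)<.004)
q=P[m][:,:2].astype(np.float32);r=cv2.minAreaRect(q*1000);print("fin top rect",r)
# foot top z=.010 dark
hs=cv2.cvtColor(p,cv2.COLOR_RGB2HSV)
m=(abs(P[...,2]-.010)<.003)&(hs[...,2]<120);b=[x for x in blobs(m.astype(np.uint8),200)]
for a,c,k in b: print(a,c,cv2.minAreaRect(P[k][:,:2].astype(np.float32)*1000))
# rod z .026-.032
m=(abs(P[...,2]-.028)<.0035)&(np.hypot(P[...,0]-.50,P[...,1]-.33)<.1)&(hs[...,1]<60)
for a,c,k in blobs(m.astype(np.uint8),100): print("rod",a,c.round(),P[k].min(0).round(4),P[k].max(0).round(4))
E
```

```text
t 42.67 tcp [0.4974 0.2978 0.249 ] ty_ang 93.78 tilt [ 7.e-04 -1.e-04 -1.e+00] F [ 0.2 -0.5  0.2] w 0.821 g 0.0 q [-0.92  0.34  0.34  1.82 -0.13  1.01  1.11]
yellow 242 [156.2 276.4] med [0.5634 0.1572 0.0352] z90 0.041 at20 [0.5713 0.1521 0.02  ] at52 [0.558  0.1652] at94 [0.5406 0.1823]
blue 630 [174.3 270.1] med [0.5653 0.1701 0.004 ] z90 0.005 at20 [0.5636 0.1697 0.02  ] at52 [0.551  0.1812] at94 [0.5346 0.1962]
blue 70 [157.9 276.9] med [0.5785 0.1472 0.0041] z90 0.005 at20 [0.5717 0.1537 0.02  ] at52 [0.5584 0.1667] at94 [0.5409 0.1836]
blue 340 [ 20.2 287.5] med [0.5908 0.0207 0.0212] z90 0.022 at20 [0.5918 0.0199 0.02  ] at52 [0.5766 0.0452] at94 [0.5567 0.0784]
blue 479 [128.1 310.2] med [0.5923 0.139  0.0519] z90 0.058 at20 [0.609  0.1229 0.02  ] at52 [0.5923 0.1386] at94 [0.5703 0.1593]
blue 252 [152.2 311.7] med [0.6128 0.142  0.0089] z90 0.016 at20 [0.609  0.1465 0.02  ] at52 [0.5922 0.1601] at94 [0.5702 0.1779]
blue 314 [ 10.7 316.2] med [0.6054 0.0326 0.052 ] z90 0.056 at20 [0.6235 0.0062 0.02  ] at52 [0.6054 0.0327] at94 [0.5816 0.0676]
blue 8353 [350.1 371.6] med [0.6662 0.3478 0.0164] z90 0.049 at20 [0.6637 0.3482 0.02  ] at52 [0.6419 0.3431] at94 [0.6133 0.3365]
blue 3103 [ 55.5 360.9] med [0.6755 0.0264 0.0103] z90 0.012 at20 [0.6716 0.0446 0.02  ] at52 [0.6491 0.0676] at94 [0.6195 0.0978]
green 1100 [328.8 190. ] med [0.4707 0.309  0.0692] z90 0.071 at20 [0.4771 0.3112 0.02  ] at52 [0.4725 0.3096] at94 [0.4665 0.3074]
fin top rect ((473.1168518066406, 309.5642395019531), (13.832098007202148, 33.86922836303711), 18.283376693725586)
1127 [324.78793256 177.01508429] ((473.4193420410156, 309.685791015625), (43.97882080078125, 43.98350524902344), 18.209287643432617)
338 [ 75.92899408 279.18934911] ((583.9129028320312, 61.869659423828125), (9.727886199951172, 139.59161376953125), 0.02672385796904564)
rod 728 [373. 221.] [0.4688 0.3292 0.0249] [0.5407 0.3651 0.0314]
```

View pics/w8.png

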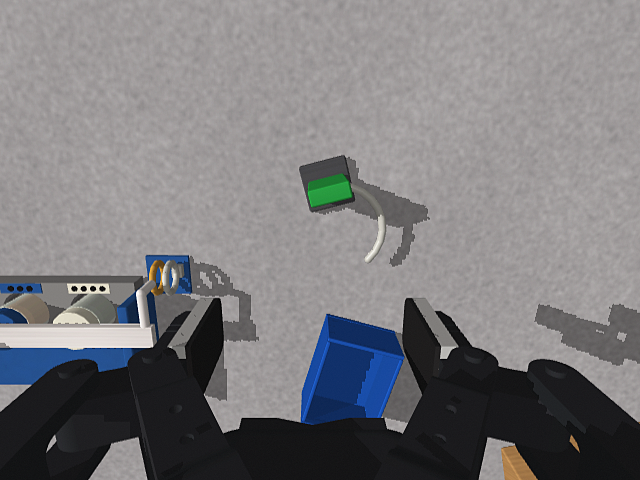

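The hook's fin is at (.4731, .3096), 14 x 34 mm, yaw 18.3°, with its rod to +y as described: fin at (329,190), rod curving to (368,262). The eyes at (156-170,276) now line up. I'll turn the tool to grip across the 14 mm.

Call:
{"fn": "drive_tool", "kwargs": {
  "newtons": 60,
  "increments": [
    {"claw":0.05,"dx":0,"dy":0,"dz":0,"wx":0,"wy":0,"wz":9.44},
    {"claw":0.05,"dx":0,"dy":0,"dz":0,"wx":0,"wy":0,"wz":9.44},
    {"claw":0.05,"dx":0,"dy":0,"dz":0,"wx":0,"wy":0,"wz":9.44},
    {"claw":0.05,"dx":0,"dy":0,"dz":0,"wx":0,"wy":0,"wz":9.44},
    {"claw":0.05,"dx":0,"dy":0,"dz":0,"wx":0,"wy":0,"wz":9.44},
    {"claw":0.05,"dx":0,"dy":0,"dz":0,"wx":0,"wy":0,"wz":9.44},
    {"claw":0.05,"dx":0,"dy":0,"dz":0,"wx":0,"wy":0,"wz":9.44},
    {"claw":0.05,"dx":0,"dy":0,"dz":0,"wx":0,"wy":0,"wz":9.44},
    {"claw":0.05,"dx":0.0188,"dy":-0.0194,"dz":0.03,"wx":0,"wy":0,"wz":0},
    {"claw":0.05,"dx":0,"dy":0,"dz":0.03,"wx":0,"wy":0,"wz":0},
    {"claw":0.05,"dx":0,"dy":0,"dz":0,"wx":0,"wy":0,"wz":0},
    {"claw":0.05,"dx":0,"dy":0,"dz":0,"wx":0,"wy":0,"wz":0},
    {"claw":0.05,"dx":0,"dy":0,"dz":0,"wx":0,"wy":0,"wz":0}
  ]
}}

```text
t: 44.35
eef_pos: [0.4735, 0.311, 0.1898]
tool_rot: [0.0, 0.585, 0.811, 0.001]
contact_force: [-0.2, -0.6, 0.0]
gripper_width: 0.583
grasp_force: 0.0
```

```bash
cat > fin.py <<'E'
from h import *
state()
p,d,K,R,C=cam("wrist");P=cloud(d,K,R,C);m=mask(p,"green").astype(bool)
z=np.percentile(P[m][:,2],90);k=m&(P[...,2]>z-.006)
print("z",z,"fin",cv2.minAreaRect(P[k][:,:2].astype(np.float32)*1000))
E
python3 fin.py; python3 -c "
from h import *
togo(.4731,.3096,.061)"
```

```text
t 44.35 tcp [0.4735 0.311  0.1898] ty_ang 18.34 tilt [ 0.0018  0.0015 -1.    ] F [-0.2 -0.6  0. ] w 0.583 g 0.0 q [-1.14  0.42  0.58  1.92 -0.29  0.89 -0.09]
z 0.07054487954403005 fin ((464.25140380859375, 335.6006774902344), (13.71923828125, 87.03086853027344), 18.710590362548828)
t 44.4 tcp [0.4732 0.3111 0.1896] ty_ang 18.36 tilt [ 0.0016  0.0014 -1.    ] F [-0.1 -0.2  1.4] w 0.59 g 0.0 q [-1.14  0.42  0.58  1.92 -0.29  0.89 -0.09]
togo [-0.0015 -0.0009  0.1286]
```

Call:
{"fn": "drive_tool", "kwargs": {
  "increments": [
    {"claw":0.05,"dx":-0.0012,"dy":-0.0008,"dz":0.03,"wx":0,"wy":0,"wz":0},
    {"claw":0.05,"dx":0,"dy":0,"dz":0.03,"wx":0,"wy":0,"wz":0},
    {"claw":0.05,"dx":0,"dy":0,"dz":0.03,"wx":0,"wy":0,"wz":0},
    {"claw":0.05,"dx":0,"dy":0,"dz":0.02,"wx":0,"wy":0,"wz":0},
    {"claw":0.05,"dx":0,"dy":0,"dz":0.01,"wx":0,"wy":0,"wz":0},
    {"claw":0.05,"dx":0,"dy":0,"dz":0.008,"wx":0,"wy":0,"wz":0},
    {"claw":0.05,"dx":0,"dy":0,"dz":0,"wx":0,"wy":0,"wz":0},
    {"claw":0.01,"dx":0,"dy":0,"dz":0,"wx":0,"wy":0,"wz":0},
    {"claw":0.01,"dx":0,"dy":0,"dz":0,"wx":0,"wy":0,"wz":0},
    {"claw":0.01,"dx":0,"dy":0,"dz":0,"wx":0,"wy":0,"wz":0},
    {"claw":0.01,"dx":0,"dy":0,"dz":0,"wx":0,"wy":0,"wz":0},
    {"claw":0.01,"dx":0,"dy":0,"dz":0,"wx":0,"wy":0,"wz":0},
    {"claw":0.01,"dx":0,"dy":0,"dz":0,"wx":0,"wy":0,"wz":0}
  ]
}}

```text
t: 46.02
eef_pos: [0.4724, 0.31, 0.0609]
tool_rot: [0.0, 0.585, 0.811, 0.001]
contact_force: [-0.3, 0.3, 5.0]
gripper_width: 0.157
grasp_force: 60.6
```

Call:
{"fn": "drive_tool", "kwargs": {
  "increments": [
    {"claw":0.01,"dx":0,"dy":0,"dz":-0.01,"wx":0,"wy":0,"wz":0},
    {"claw":0.01,"dx":0,"dy":0,"dz":-0.02,"wx":0,"wy":0,"wz":0},
    {"claw":0.01,"dx":0,"dy":0,"dz":-0.03,"wx":0,"wy":0,"wz":0},
    {"claw":0.01,"dx":-0.0134,"dy":-0.0028,"dz":0,"wx":0,"wy":0,"wz":0},
    {"claw":0.01,"dx":-0.0267,"dy":-0.0055,"dz":0,"wx":0,"wy":0,"wz":0},
    {"claw":0.01,"dx":-0.0267,"dy":-0.0055,"dz":0,"wx":0,"wy":0,"wz":0},
    {"claw":0.01,"dx":-0.0267,"dy":-0.0055,"dz":0,"wx":0,"wy":0,"wz":0},
    {"claw":0.01,"dx":-0.0267,"dy":-0.0055,"dz":0,"wx":0,"wy":0,"wz":0},
    {"claw":0.01,"dx":-0.0267,"dy":-0.0055,"dz":0,"wx":0,"wy":0,"wz":0},
    {"claw":0.01,"dx":-0.0133,"dy":-0.003,"dz":0,"wx":0,"wy":0,"wz":0},
    {"claw":0.01,"dx":0,"dy":0,"dz":0,"wx":0,"wy":0,"wz":0},
    {"claw":0.01,"dx":0,"dy":0,"dz":0,"wx":0,"wy":0,"wz":0},
    {"claw":0.01,"dx":0,"dy":0,"dz":0,"wx":0,"wy":0,"wz":0},
    {"claw":0.01,"dx":0,"dy":0,"dz":0,"wx":0,"wy":0,"wz":0}
  ]
}}

```text
t: 47.78
eef_pos: [0.4908, 0.1479, 0.1203]
tool_rot: [-0.0, 0.584, 0.811, 0.0]
contact_force: [-0.2, -0.0, -2.2]
gripper_width: 0.155
grasp_force: 59.4
```

```bash
python3 - <<'E'
from h import *
cam("top");togo(.4910,.1474,.0625)
p,d,K,R,C=cam("scene");S=cv2.resize(p[255:375,300:460],None,fx=5,fy=5,interpolation=cv2.INTER_CUBIC)
def dr(c,pts):
    q=(proj(np.array(pts),K,R,C)-[300,255])*5; cv2.polylines(S,[q.round().astype(int)],True,c,1)
for y in(.170,.182): dr((0,255,0),[rw(-.04+.014*np.cos(a),y,.026+.014*np.sin(a)) for a in np.linspace(0,6.2,30)])
cv2.imwrite("pics/s1.png",S[:,:,::-1])
E
```

```text
t 47.83 tcp [0.4908 0.1478 0.1204] ty_ang 18.46 tilt [-1.e-04  1.e-04 -1.e+00] F [ 0.2  0.2 -2.7] w 0.16 g 59.4 q [-0.85  0.44  0.54  2.09 -0.35  0.7   0.25]
togo [-0.0004  0.0001  0.0579]
```

View pics/s1.png

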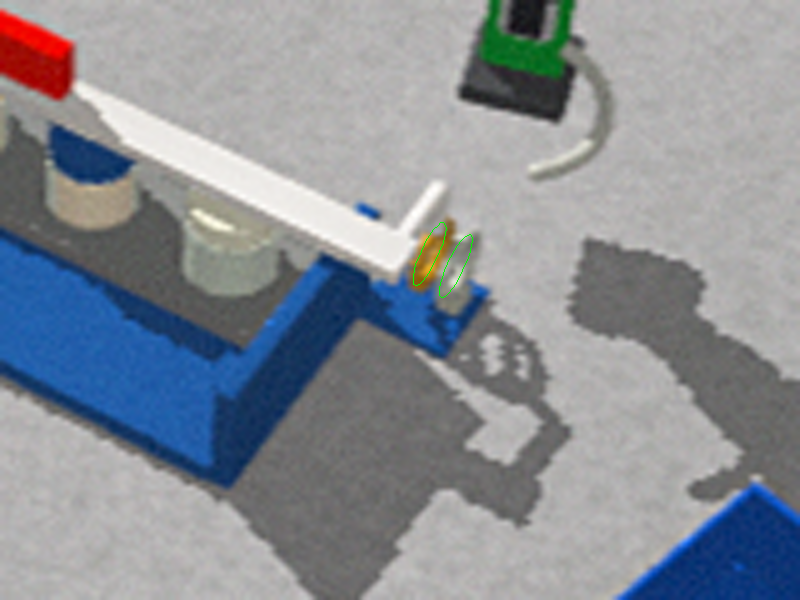

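The eye model matches the real brass (430,255) and steel (462,262) rings to about 2 mm. The hook hangs level, with its tip on the outer side of the steel eye. Lowering.

Call:
{"fn": "drive_tool", "kwargs": {
  "increments": [
    {"claw":0.01,"dx":-0.0002,"dy":0,"dz":0.02,"wx":0,"wy":0,"wz":0},
    {"claw":0.01,"dx":-0.0002,"dy":0,"dz":0.02,"wx":0,"wy":0,"wz":0},
    {"claw":0.01,"dx":0,"dy":0,"dz":0.012,"wx":0,"wy":0,"wz":0},
    {"claw":0.01,"dx":0,"dy":0,"dz":0.005,"wx":0,"wy":0,"wz":0},
    {"claw":0.01,"dx":0,"dy":0,"dz":0,"wx":0,"wy":0,"wz":0},
    {"claw":0.01,"dx":0,"dy":0,"dz":0,"wx":0,"wy":0,"wz":0},
    {"claw":0.01,"dx":0,"dy":0,"dz":0,"wx":0,"wy":0,"wz":0}
  ]
}}

```text
t: 48.75
eef_pos: [0.4913, 0.1469, 0.0639]
tool_rot: [0.0, 0.585, 0.811, 0.0]
contact_force: [-0.7, 0.3, -1.3]
gripper_width: 0.153
grasp_force: 59.2
```

Call:
{"fn": "drive_tool", "kwargs": {
  "increments": [
    {"claw":0.01,"dx":0.00279,"dy":0.0001,"dz":0,"wx":0,"wy":0,"wz":4},
    {"claw":0.01,"dx":0.00279,"dy":0.0001,"dz":0,"wx":0,"wy":0,"wz":4},
    {"claw":0.01,"dx":0.00279,"dy":0.0001,"dz":0,"wx":0,"wy":0,"wz":4},
    {"claw":0.01,"dx":0.00279,"dy":0.0001,"dz":0,"wx":0,"wy":0,"wz":4},
    {"claw":0.01,"dx":0.00279,"dy":0.0001,"dz":0,"wx":0,"wy":0,"wz":4},
    {"claw":0.01,"dx":0.00279,"dy":0.0001,"dz":0,"wx":0,"wy":0,"wz":4},
    {"claw":0.01,"dx":0,"dy":0,"dz":0,"wx":0,"wy":0,"wz":0},
    {"claw":0.01,"dx":0,"dy":0,"dz":0,"wx":0,"wy":0,"wz":0},
    {"claw":0.01,"dx":0,"dy":0,"dz":0,"wx":0,"wy":0,"wz":0}
  ]
}}

```text
t: 49.88
eef_pos: [0.4892, 0.1631, 0.0635]
tool_rot: [-0.0, 0.741, 0.672, 0.0]
contact_force: [-0.2, -1.1, -1.1]
gripper_width: 0.152
grasp_force: 59.3
```

```bash
cat > arc.py <<'E'
from h import *
import sys
cam("top");o,M=state(); A=o["eef_pos"]+.04*M[:,1]; T=o["eef_pos"]+M[:,1]*.075+M[:,0]*.02; m=o["eef_pos"]+M[:,1]*.04+M[:,0]*.04
print("A rack",wr(A).round(4),"want -.08 .176; tip rack",wr(T).round(4),"mid",wr(m).round(4)); e=rw(-.08,.176)-A; print("shift tool",(M.T@e).round(4)[:2],"deg left",(np.degrees(np.arctan2(M[1,1],M[0,1]))-(np.degrees(RY)-90)).round(2))
if len(sys.argv)>1:
    p,d,K,R,C=cam("scene");S=cv2.resize(p[255:375,300:460],None,fx=5,fy=5,interpolation=cv2.INTER_CUBIC);cv2.imwrite(f"pics/{sys.argv[1]}.png",S[:,:,::-1])
E
python3 arc.py s2
```

```text
t 49.92 tcp [0.4892 0.1631 0.0635] ty_ang -5.59 tilt [ 0.e+00  1.e-04 -1.e+00] F [ 0.7 -0.2 -1.4] w 0.157 g 59.3 q [-0.9   0.57  0.58  2.11 -0.54  0.61 -0.03]
A rack [-0.0801  0.1754] want -.08 .176; tip rack [-0.0423  0.1894] mid [-0.0736  0.2148]
shift tool [ 0.0006 -0.    ] deg left 80.65
```

View pics/s2.png

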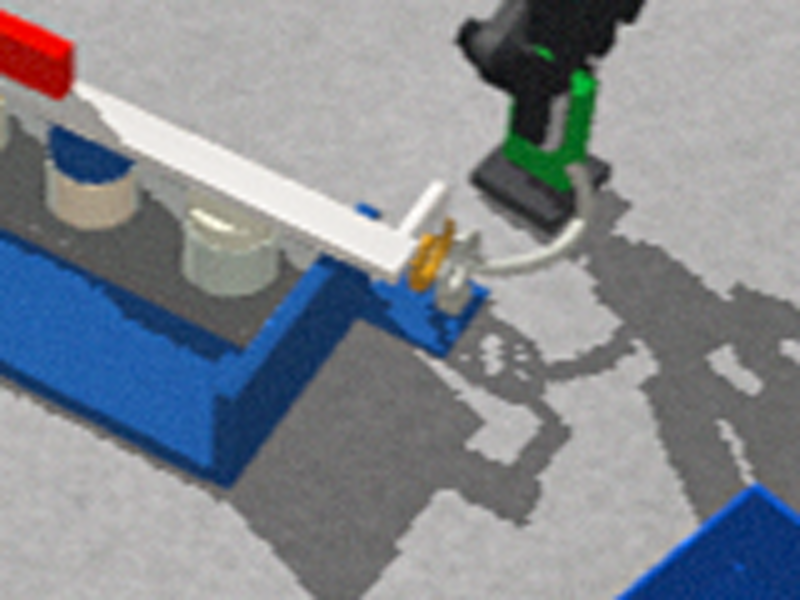

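The tip (475,266) is centred on the steel ring. Continuing along the arc.

Call:
{"fn": "drive_tool", "kwargs": {
  "increments": [
    {"claw":0.01,"dx":0.0034,"dy":0.0001,"dz":0,"wx":0,"wy":0,"wz":4},
    {"claw":0.01,"dx":0.00279,"dy":0.0001,"dz":0,"wx":0,"wy":0,"wz":4},
    {"claw":0.01,"dx":0.00279,"dy":0.0001,"dz":0,"wx":0,"wy":0,"wz":4},
    {"claw":0.01,"dx":0.00279,"dy":0.0001,"dz":0,"wx":0,"wy":0,"wz":4},
    {"claw":0.01,"dx":0.00279,"dy":0.0001,"dz":0,"wx":0,"wy":0,"wz":4},
    {"claw":0.01,"dx":0.00279,"dy":0.0001,"dz":0,"wx":0,"wy":0,"wz":4},
    {"claw":0.01,"dx":0.00279,"dy":0.0001,"dz":0,"wx":0,"wy":0,"wz":4},
    {"claw":0.01,"dx":0.00279,"dy":0.0001,"dz":0,"wx":0,"wy":0,"wz":4},
    {"claw":0.01,"dx":0,"dy":0,"dz":0,"wx":0,"wy":0,"wz":0},
    {"claw":0.01,"dx":0,"dy":0,"dz":0,"wx":0,"wy":0,"wz":0}
  ]
}}

```text
t: 51.22
eef_pos: [0.4973, 0.1843, 0.0634]
tool_rot: [-0.0, 0.897, 0.442, -0.0]
contact_force: [0.5, 1.4, -2.6]
gripper_width: 0.152
grasp_force: 59.3
```

```bash
python3 arc.py s3
```

```text
t 51.27 tcp [0.4973 0.1842 0.0634] ty_ang -37.55 tilt [-1.e-04  1.e-04 -1.e+00] F [-0.6 -0.1 -2.3] w 0.156 g 59.3 q [-1.02  0.64  0.73  2.08 -0.69  0.68 -0.49]
A rack [-0.08   0.176] want -.08 .176; tip rack [-0.0405  0.1679] mid [-0.0536  0.206 ]
shift tool [0. 0.] deg left 48.69
```

Call:
{"fn": "drive_tool", "kwargs": {
  "increments": [
    {"claw":0.01,"dx":0.00283,"dy":0.0001,"dz":0,"wx":0,"wy":0,"wz":4.06},
    {"claw":0.01,"dx":0.00283,"dy":0.0001,"dz":0,"wx":0,"wy":0,"wz":4.06},
    {"claw":0.01,"dx":0.00283,"dy":0.0001,"dz":0,"wx":0,"wy":0,"wz":4.06},
    {"claw":0.01,"dx":0.00283,"dy":0.0001,"dz":0,"wx":0,"wy":0,"wz":4.06},
    {"claw":0.01,"dx":0.00283,"dy":0.0001,"dz":0,"wx":0,"wy":0,"wz":4.06},
    {"claw":0.01,"dx":0.00283,"dy":0.0001,"dz":0,"wx":0,"wy":0,"wz":4.06},
    {"claw":0.01,"dx":0.00283,"dy":0.0001,"dz":0,"wx":0,"wy":0,"wz":4.06},
    {"claw":0.01,"dx":0.00283,"dy":0.0001,"dz":0,"wx":0,"wy":0,"wz":4.06},
    {"claw":0.01,"dx":0.00283,"dy":0.0001,"dz":0,"wx":0,"wy":0,"wz":4.06},
    {"claw":0.01,"dx":0.00283,"dy":0.0001,"dz":0,"wx":0,"wy":0,"wz":4.06},
    {"claw":0.01,"dx":0.00283,"dy":0.0001,"dz":0,"wx":0,"wy":0,"wz":4.06},
    {"claw":0.01,"dx":0.00283,"dy":0.0001,"dz":0,"wx":0,"wy":0,"wz":4.06},
    {"claw":0.01,"dx":0,"dy":0,"dz":0,"wx":0,"wy":0,"wz":0},
    {"claw":0.01,"dx":0,"dy":0,"dz":0,"wx":0,"wy":0,"wz":0}
  ]
}}

```text
t: 53.08
eef_pos: [0.5263, 0.1998, 0.0633]
tool_rot: [-0.0, 0.999, 0.033, -0.0]
contact_force: [0.7, 0.6, -1.8]
gripper_width: 0.152
grasp_force: 59.3
```

```bash
python3 arc.py s4
```

```text
t 53.12 tcp [0.5263 0.1999 0.0634] ty_ang -86.25 tilt [-3.e-04  2.e-04 -1.e+00] F [ 0.1  0.2 -2.6] w 0.151 g 59.3 q [-1.13  0.79  0.93  2.01 -0.89  0.82 -1.18]
A rack [-0.0801  0.1761] want -.08 .176; tip rack [-0.0601  0.1411] mid [-0.0401  0.1761]
shift tool [0.0001 0.0001] deg left -0.01
```

View pics/s4.png

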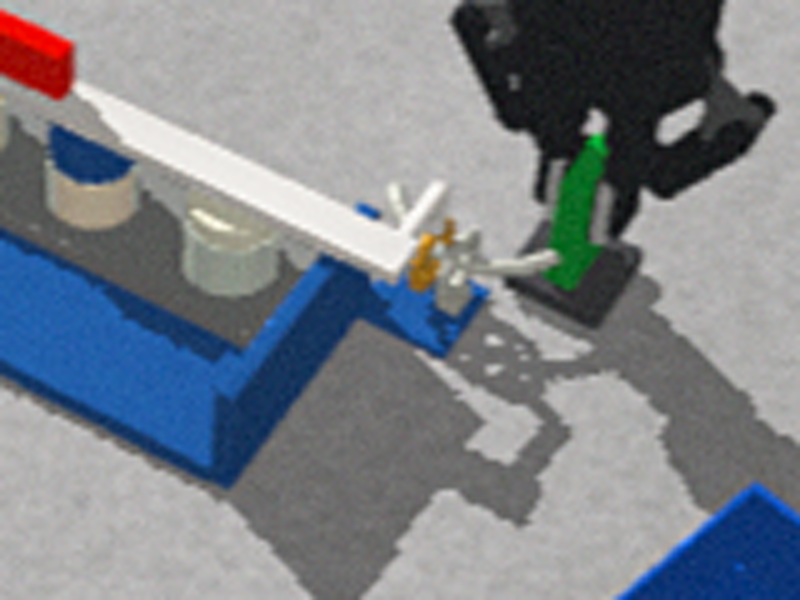

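The rod runs through both eyes and its tip comes out at (395,195). Setting the foot down and releasing.

Call:
{"fn": "drive_tool", "kwargs": {
  "increments": [
    {"claw":0.01,"dx":0,"dy":0,"dz":0.001,"wx":0,"wy":0,"wz":0},
    {"claw":0.01,"dx":0,"dy":0,"dz":0.001,"wx":0,"wy":0,"wz":0},
    {"claw":0.01,"dx":0,"dy":0,"dz":0.0007,"wx":0,"wy":0,"wz":0},
    {"claw":0.01,"dx":0,"dy":0,"dz":0,"wx":0,"wy":0,"wz":0},
    {"claw":0.01,"dx":0,"dy":0,"dz":0,"wx":0,"wy":0,"wz":0}
  ]
}}

```text
t: 53.8
eef_pos: [0.5265, 0.1999, 0.061]
tool_rot: [-0.0, 0.999, 0.032, -0.0]
contact_force: [-2.8, -0.6, 5.6]
gripper_width: 0.156
grasp_force: 60.2
```

On the table (5.6 N). Opening and rising.

Call:
{"fn": "drive_tool", "kwargs": {
  "increments": [
    {"claw":0.02,"dx":0,"dy":0,"dz":0,"wx":0,"wy":0,"wz":0},
    {"claw":0.035,"dx":0,"dy":0,"dz":0,"wx":0,"wy":0,"wz":0},
    {"claw":0.035,"dx":0,"dy":0,"dz":0,"wx":0,"wy":0,"wz":0},
    {"claw":0.035,"dx":0,"dy":0,"dz":0,"wx":0,"wy":0,"wz":0},
    {"claw":0.035,"dx":0,"dy":0,"dz":-0.01,"wx":0,"wy":0,"wz":0},
    {"claw":0.035,"dx":0,"dy":0,"dz":-0.02,"wx":0,"wy":0,"wz":0},
    {"claw":0.035,"dx":0,"dy":0,"dz":-0.03,"wx":0,"wy":0,"wz":0},
    {"claw":0.035,"dx":0,"dy":0,"dz":-0.04,"wx":0,"wy":0,"wz":0},
    {"claw":0.035,"dx":-0.02,"dy":0,"dz":-0.04,"wx":0,"wy":0,"wz":0},
    {"claw":0.035,"dx":-0.03,"dy":0,"dz":-0.02,"wx":0,"wy":0,"wz":0},
    {"claw":0.035,"dx":0,"dy":0,"dz":0,"wx":0,"wy":0,"wz":0},
    {"claw":0.035,"dx":0,"dy":0,"dz":0,"wx":0,"wy":0,"wz":0}
  ]
}}

```text
t: 55.3
eef_pos: [0.4769, 0.1971, 0.2211]
tool_rot: [-0.0, 0.999, 0.032, 0.0]
contact_force: [0.1, 0.4, 0.0]
gripper_width: 0.408
grasp_force: 0.0
```

```bash
python3 - <<'E'
from h import *
state()
p,d,K,R,C=cam("wrist");P=cloud(d,K,R,C);cv2.imwrite("pics/w9.png",p[:,:,::-1])
m=mask(p,"green").astype(bool)&(abs(P[...,2]-.07)<.004);r=cv2.minAreaRect(P[m][:,:2].astype(np.float32)*1000);print("fin rect",r,"rack",wr(np.array(r[0])/1000).round(4),"want -.08 .216")
caps("wrist");caps("top")
p,d,K,R,C=cam("top");P=cloud(d,K,R,C)
for a,ce,k in blobs(mask(p,"red")*(P[...,2]>.08).astype(np.uint8)): print("bar fin rack",wr(onplane(*ce,.094,K,R,C)).round(4))
p,d,K,R,C=cam("scene");S=cv2.resize(p[175:375,200:460],None,fx=3,fy=3,interpolation=cv2.INTER_CUBIC);cv2.imwrite("pics/s5.png",S[:,:,::-1])
E
```

```text
t 55.3 tcp [0.4769 0.1971 0.2211] ty_ang -86.29 tilt [ 7.e-04  9.e-04 -1.e+00] F [0.1 0.4 0. ] w 0.408 g 0.0 q [-1.43  0.54  1.26  2.02 -0.61  1.03 -1.38]
fin rect ((525.8612060546875, 199.6517333984375), (33.178855895996094, 13.310378074645996), 3.618743419647217) rack [-0.0806  0.2159] want -.08 .216
wrist blue 348 [416.1   8.5] [0.6297 0.1384] size [0.014 0.011] z 0.0574
wrist blue 359 [591.2  12.9] [0.6348 0.0223] size [0.007 0.025] z 0.0559
wrist blue 473 [412.   67.3] [0.594  0.1362] size [0.016 0.011] z 0.0572
wrist blue 634 [578.   60.9] [0.6055 0.0236] size [0.01  0.033] z 0.0555
wrist white 335 [490.7  14. ] [0.6297 0.0886] size [0.007 0.026] z 0.0559
wrist white 593 [484.   61.7] [0.6008 0.0876] size [0.01  0.033] z 0.0558
top yellow 48 [340.8 215. ] [ 0.6059 -0.0422] size [0.012 0.031] z 0.055
top purple 161 [391.9 297.6] [ 0.3966 -0.1694] size [0.033 0.036] z 0.0513
bar fin rack [-0.0037  0.0028]
```

View pics/s5.png

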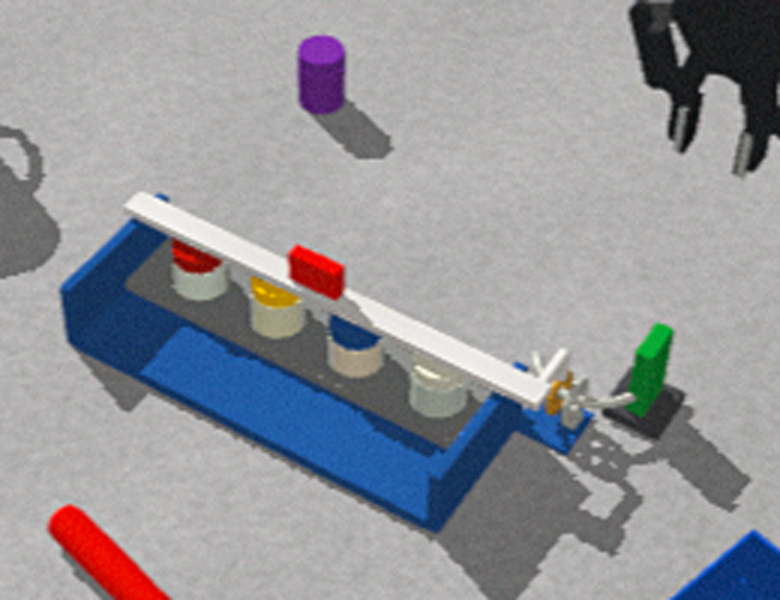

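The jars stand red, yellow, blue, white under the bar, which is home. The hook stands on its foot at (645,385) with its rod through both eyes, its fin within 1 mm of target, and the gripper is clear. Handing in.

```bash
python3 -c "
from station import *
print(hand_in())"
```

```text
the job is handed in; nothing more can be done
None
```

The job is handed in at about 55 s of the 208 s limit: all four jars are seated in their pockets, the bar is home, and the hook stands on its foot with its rod through both eyes. The hand-in returned no verdict.

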